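# Make up an engraver's kit and a filing kit

### The arm

A 6-joint arm with a two-finger parallel gripper is mounted at the origin on a cart in front of the work surface, level with it; the furniture and walls round the work are solid. World frame = base frame: x ahead of the robot, y to its left, z up, the work surface at z = 0. Lengths are in mm, angles in degrees, forces in N, time in s.
With the tool pointing down it reaches from about 350 to 850 mm from the base axis. Payload 8.1 kg.
Tool frame: the origin (TCP) lies at the very end of the fingers, on their centre line; the grasp point (between the pads) lies r.tcp_to_grasp behind it (r.tcp_to_grasp is the distance from the TCP to the grasp point, in mm); z points along the fingers, y is the line along which they close (so a half turn about z gives the same grasp; the last joint's range is limited). The gripper opens to 85 mm and grips with 20 to 120 N. Pads are 22 mm wide; open, the fingers measure 114 mm over their backs; the gripper's body (76 mm by 85 mm) begins 54 mm behind the grasp point. The pads swing forward as they close: fully open they stand 13 mm farther back than shut.
Start: joints at [-79.549, 7.471, 85.268, -0, 87.261, -4.893], TCP at [158.787, -578.612, 231.292] pointing down, gripper open.
Joint ranges: [-169.43, 169.43], [-51.17, 129.36], [1.28, 143.12], [-76.62, 256.62], [0, 156.53], [-152.29, 152.29]. Speed limits (degrees/s): [136.94, 136.94, 159.86, 180, 180, 180].

### API

Orientations are given as [roll, pitch, yaw] about the fixed x, y, z axes, in that order (R = Rz(yaw) Ry(pitch) Rx(roll)).
In Python, from bench import sense, viewer, order, r gives the robot as it stands.
- The arm moves only by the tool carry_out, never from a script. Its argument "increments" is one flat list of numbers, 7 for each row, row after row: the shift along the tool's x, y, z as a fraction of full scale, then the turn, a rotation vector about the tool's x, y, z as a fraction of full scale, then the opening, from -1 (shut) to 1 (fully open). A call has exactly 10 rows; each row is the pose to reach, as a shift and turn from the pose commanded when the call began, along the tool's axes at that moment, turning the shorter way round; what a row does not reach only later rows make up. Full scale, the value 1, is 400 mm for a shift and 2 pi rad for a turn. A row lasts 1/8 s, in which the tool goes at most 62.5 mm and 10.7 degrees, less where a joint would pass 70% of its speed; a pose out of reach is approached as far as the arm can. A call with a number of a shift or a turn outside -1 to 1 is refused whole. A call with a gripper value outside its range is refused whole. The fingers move at their own pace and stop on an object; "force" is the grip in N (left out, the last holds). Time passes only in rows, so rows that repeat a pose let the fingers close, or fill a call up. It gives the time, the measured TCP pose, the force, the opening and the grip force at its end, in the units of the state.
- sense(): the state, without advancing time (a new reading comes with each control period).
- viewer.snapshot(name): name is "side" or "top" or "wrist"; returns the picture (420x560x3 uint8, red, green, blue); there is no depth.
- viewer.get_calibration(name): a dict with "fx", "fy", "cx", "cy" (pixels), "R" (3x3) and "t" (3): a world point X has camera coordinates R X + t. Camera axes: x right, y down, z forward; pixel columns grow to the right and rows downward; lengths in mm; the calibration is good to about 2 mm. The wrist camera is an equidistant fisheye: a pixel r from the principal point sees the ray r / f radians off the axis. A picture is of the moment at which its call begins: read the wrist's pose just before it. get_calibration takes no time and is no camera call; for the wrist camera it gives the pose at the moment of the call.
- order.hand_in(): hands the job in; it is judged then, once.
The state is a dict: "time": time; "joint_pos": joint angles; "qd": joint speeds; "joint_efforts": joint torques, N m; "tool_pos": TCP position; "tcp_rot": TCP orientation; "ft_force": force on the tool from outside, world axes, zero at the start; "wrist_torque": the same for the moment, N m; "finger_gap": finger opening in mm; "grip_force": force on a finger pad.
Only numpy, scipy, OpenCV 4.12 (cv2) and the standard library are available. Lean on these libraries where they do the work, as an engineer would, in place of code of your own. Each camera call takes 0.05 s, during which the arm holds its last target. There are 200 camera calls.

### The job

Make up two bench kits in the grey foam-lined trays. The engraver's kit takes the graver, the oil stone and the dropper bottle of oil; the filing kit takes the needle file and the bench brush. Press each thing fully down into its own die-cut pocket, the way round that the pocket is cut for it, keep the bottle upright throughout, let everything go, and leave the hammer and the roll of tape alone.

Things in the scene. Friction and masses are not known exactly. Their poses are not given: they have to be found in the camera images.
- graver: graver with a bulbous turned wooden handle and a thin steel blade, 105 mm long, 21 mm wide and high at the handle. Lies flat; origin: centre of its underside (on the worktop). Its +y axis points to the handle end: handle (20 mm wide, to be gripped there) from y = +18 to +52 mm, blade (4 mm wide, 12 mm high) from y = -48 to +12 mm. z is up.
- oil_stone: dark grey rectangular sharpening stone, 38 (x) x 125 (y) x 21 (z) mm, about 0.3 kg. Origin: centre of its underside. Both ways round are alike.
- oil_bottle: amber dropper bottle with black rubber teat, standing upright, 33 mm diameter up to 62 mm height (grip it there), cap 24 mm and teat 13 mm above, 102 mm high in all. Origin: centre of its underside; z is its upward axis.
- file: needle file with a turned wooden handle, 191 mm long, 20 mm wide and 19 mm high at the handle. Origin: middle of its length, on the worktop. Its +y axis points to the handle end: handle (20 mm wide, grip it near y = +40 mm) from y = +18 to +96 mm, thin blade (8 mm wide, 8 to 11 mm above the underside) from y = -96 to +18 mm.
- brush: wooden bench brush lying bristles down, 165 mm long, 23 mm high. Origin: middle of its length, on the worktop. Wooden back 18 mm wide, 12 to 23 mm above the underside, along its whole length (grip it at the middle); bristles 20 mm wide reach down to the worktop from y = -82 to -39 mm; the +y end is the handle end, with a small foot at y = +67 to +78 mm.
- engraving_tray: Fixed foam-lined tray, 136 x 220 (y) mm; rim 22, foam face 18, pocket floors 4 mm high. Origin: centre of underside. Pockets (tray x, y in mm for the thing's origin; 3 mm play): graver, keyhole shape (28, 0), its +y along tray +y; oil stone, rectangle (-19, -38), along y, either way; bottle, rounded square (-32, 82), upright. Finger cut-outs 20 mm wide beside graver handle and stone middle.
- filing_tray: Fixed foam-lined tray, 136 x 220 (y) mm; rim 22, foam face 18, pocket floors 4 mm high. Origin: centre of underside. Pockets (tray x, y in mm for the thing's origin; 3 mm play): file, long keyhole (-28, 0), its +y along tray +y; brush, straight pocket (25, 0), its +y along tray -y (bristle pit at tray y 35..87). Finger cut-outs 20 mm wide beside file handle (y 24..58) and brush middle.
- hammer: small chasing hammer lying flat, wooden handle and steel head, 69 x 218 x 25 mm; bystander. Origin: centre of its underside.
- tape_roll: roll of beige masking tape lying flat, 100 mm diameter, 25 mm high; bystander. Origin: centre of its underside.

How it is judged:
By the outcome, as a careful person would: the job done as asked, in the order asked, and still so for the second after the job is handed in, with the robot touching nothing.
It also fails if it takes over 106 s, if anything falls off the work surface, if the arm or the gripper's body presses on something with over 40 N, if the wrist force passes 120 N, or if a joint passes its speed limit or range.

## Working session

There is one attempt and no reset: what is moved stays moved. The work goes in short steps, Python scripts to look and compute and a tool call to move; the robot and the scene stay as the last step left them, time stands still between calls to the robot, and variables do not carry over. Pictures are saved under pics/ and viewed, at most 14 in all, crops included, and the job is handed in when it is done.

Besides the shell and the picture viewer there is one more tool, called as a command line: name --argument value ..., lists and objects as JSON in quotes. carry_out: Moves the arm, as the interface text tells. Its arguments: {"type":"object","properties":{"increments":{"type":"array"},"force":{"type":"number"}},"required":["increments"]}

```bash
ls; mkdir -p pics; python3 - <<'E'
from bench import sense,viewer,order,r
import cv2
s=sense();print(s['time'],s['tool_pos'],s['tcp_rot'],s['finger_gap'],r.tcp_to_grasp)
for n in("top","side"):
    cv2.imwrite(f"pics/{n}0.png",cv2.cvtColor(viewer.snapshot(n),cv2.COLOR_RGB2BGR))
    print(n,viewer.get_calibration(n))
E
```

```text
pics
0.0 [ 158.68161164 -578.0710757   230.25518149] [-1.79896108e+02 -8.16514211e-03  1.53435985e+01] 85.43633532461868 18.700000000000003
top {'fx': 427.149399192098, 'fy': 427.149399192098, 'cx': 286.7396047337889, 'cy': 211.16534004599905, 'R': array([[ 0.01609641, -0.99963163, -0.02185217],
       [-0.98787817, -0.01252482, -0.15472508],
       [ 0.15439439,  0.02407779, -0.98771587]]), 't': array([ 235.9036351 ,  504.95206891, 1144.9096173 ])}
side {'fx': 530.4006972275182, 'fy': 530.4006972275182, 'cx': 275.38184758512443, 'cy': 206.03936236501207, 'R': array([[-8.20902894e-01, -5.71067261e-01,  7.89010680e-04],
       [-3.22197214e-01,  4.62013326e-01, -8.26276371e-01],
       [ 4.71494851e-01, -6.78546881e-01, -5.63264357e-01]]), 't': array([ 554.37781793,  107.87249849, 1086.70940328])}
```

View pics/top0.png

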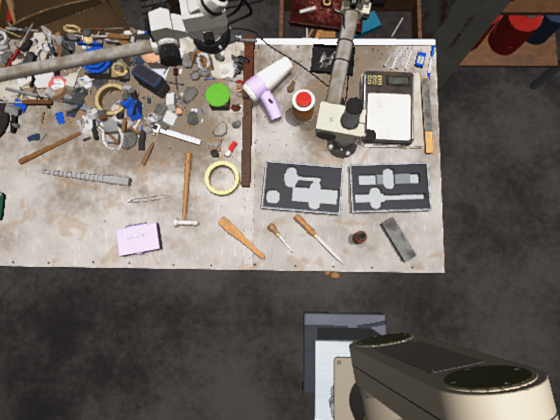

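View pics/side0.png

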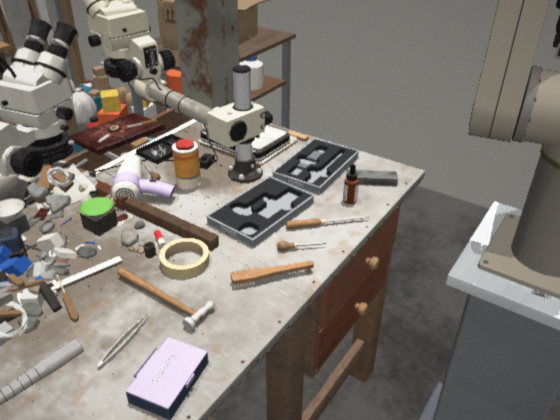

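The top view shows the things at brush (242,238), graver (280,237), file (318,239), bottle (359,238) and stone (397,240), with trays at (302,188) and (389,188). I'll zoom in.

```bash
cat > h.py <<'E'
import numpy as np, cv2
from bench import sense,viewer,order,r
def ray(n,px,z):
    c=viewer.get_calibration(n);R=np.array(c['R']);C=-R.T@c['t']
    d=R.T@np.array([(px[0]-c['cx'])/c['fx'],(px[1]-c['cy'])/c['fy'],1])
    return C+d*(z-C[2])/d[2]
def proj(n,X):
    c=viewer.get_calibration(n);p=np.array(c['R'])@np.array(X,float)+c['t']
    return np.array([c['cx']+c['fx']*p[0]/p[2],c['cy']+c['fy']*p[1]/p[2]])
def crop(src,dst,x0,y0,w,h,k):
    i=cv2.imread(src)[y0:y0+h,x0:x0+w]
    cv2.imwrite(dst,cv2.resize(i,None,fx=k,fy=k,interpolation=cv2.INTER_CUBIC))
E
python3 - <<'E'
from h import *
crop("pics/top0.png","pics/c1.png",258,155,180,65,4.4)
crop("pics/top0.png","pics/c2.png",215,210,205,60,3.9)
a=cv2.imread("pics/c1.png");b=cv2.imread("pics/c2.png")
b=cv2.copyMakeBorder(b,0,0,0,max(0,a.shape[1]-b.shape[1]),0)[:,:a.shape[1]] 
print(a.shape,b.shape)
if b.shape[1]<a.shape[1]: b=cv2.copyMakeBorder(b,0,0,0,a.shape[1]-b.shape[1],0)
cv2.imwrite("pics/c12.png",np.vstack([a,b]))
E
```

```text
(286, 792, 3) (234, 792, 3)
```

View pics/c12.png

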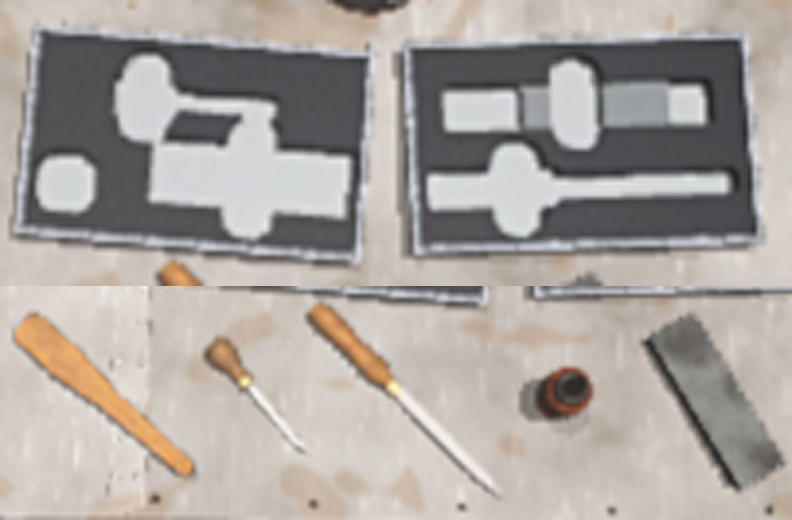

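The pockets and the things are clear. Bottle pocket is at tray +y, so tray +y ≈ world +y. The brush widens at its upper-left end, and I'll check whether that is the bristles. I'll work out rough poses and zoom the side view.

```bash
python3 - <<'E'
from h import *
np.set_printoptions(precision=1,suppress=True)
def c1(p): return ((p[0]+.5)/4.4+258-.5,(p[1]+.5)/4.4+155-.5)
def c2(p): return ((p[0]+.5)/3.9+215-.5,(p[1]-286+.5)/3.9+210-.5)
for nm,q in (("eng",[(36,30),(373,52),(359,262),(14,236)]),("fil",[(405,42),(744,36),(762,240),(415,254)])):
    P=np.array([ray("top",c1(p),22) for p in q])[:,:2]
    m=P.mean(0);u=(P[0]+P[3]-P[1]-P[2]);print(nm,m,"yaxis ang",np.degrees(np.arctan2(u[1],u[0])),"size",[np.linalg.norm(P[i]-P[i-1]) for i in range(4)])
for nm,q,z in (("brush",[(22,330),(188,468)],20),("graver",[(216,345),(304,451)],10),("file",[(318,311),(499,496)],10),
   ("stoneL",[(668,328),(762,476)],21),("bottle",[(565,395),(565,395)],60),("teat",[(574,388),(574,388)],100)):
    P=np.array([ray("top",c2(p),z) for p in q])[:,:2];u=P[0]-P[1]
    print(nm,P.mean(0),P[0],P[1],np.degrees(np.arctan2(u[1],u[0])),np.linalg.norm(u))
c=viewer.get_calibration("wrist");print(c)
s=sense();C=-np.array(c['R']).T@c['t'];print(C,C-s['tool_pos'])
crop("pics/side0.png","pics/s1.png",200,130,210,160,3.8)
E
```

```text
eng [573.8 201.4] yaxis ang 86.54666466863767 size [np.float64(137.27118812427958), np.float64(220.37871578300243), np.float64(138.67974288820236), np.float64(221.9224299203972)]
fil [577.9 -47.2] yaxis ang 92.35397045880626 size [np.float64(139.74411173985976), np.float64(219.44088671627614), np.float64(134.2042407752951), np.float64(221.02532039394856)]
brush [425.7 369.8] [474.6 431.4] [376.8 308.3] 51.51017198717704 157.25659211512394
graver [428.7 258.2] [466.8 290.8] [390.7 225.6] 40.59409419642957 100.20300934817595
file [426.7 151.2] [492.8 216.9] [360.6  85.6] 44.804724270655356 186.25371714870192
stoneL [429.6 -67. ] [482.1 -34.9] [377.2 -99.1] 31.453311692859177 122.99083506750753
bottle [429.   45.1] [429.   45.1] [429.   45.1] 0.0 0.0
teat [430.   44.9] [430.   44.9] [430.   44.9] 0.0 0.0
{'fx': 325.19226210127806, 'fy': 325.19226210127806, 'cx': 276.1692382969762, 'cy': 203.47309935069052, 'R': array([[ 0.3, -1. , -0. ],
       [-0.9, -0.3,  0.3],
       [-0.3, -0.1, -1. ]]), 't': array([-598.4,  -40.2,  379.8])}
[ 234.3 -557.3  372.2] [ 75.6  20.9 141.9]
```

View pics/s1.png

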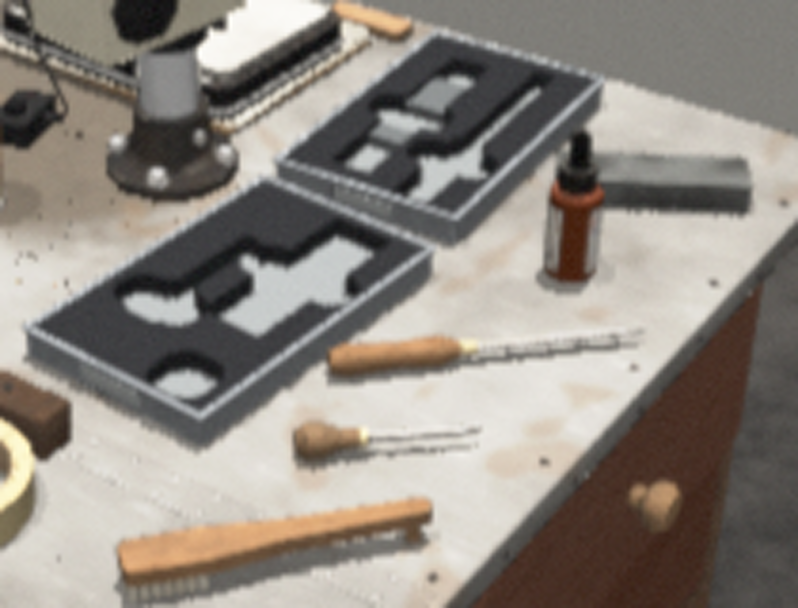

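The side view shows bristles at the brush's far-left end, so the brush's +y points toward the robot. Next I'll write a row helper and go to a viewing pose.

```bash
cat >> h.py <<'E'
import json,sys
def rows(start,wps):
    """start,wps=(x,y,z,yaw); wps entries (x,y,z,yaw,grip,n): n rows interpolated; prints suggested numbers"""
    out=[];s=np.array(start,float);p=s.copy();a=np.radians(s[3])
    X=np.array([np.cos(a),np.sin(a)]);Y=np.array([np.sin(a),-np.cos(a)])
    for w in wps:
        t=np.array(w[:4],float)
        for k in range(1,w[5]+1):
            q=p+(t-p)*k/w[5];d=q-s
            out.append([round(v,4)+0 for v in (d[:2]@X/400,d[:2]@Y/400,-d[2]/400,0,0,-d[3]/360,w[4])])
        p=t
    print(len(out));print(", ".join(str(float(v)).rstrip('0').rstrip('.') for o in out for v in o))
E
python3 - <<'E'
from h import *
rows((158.787,-578.612,231.292,15.344),[(460,-70,180,90,1,10)])
# triangulate microscope
A=[];b=[]
for n,p in(("top",(343,120)),("side",(235,132))):
    c=viewer.get_calibration(n);R=np.array(c['R']);t=c['t']
    for i,(v,cc) in enumerate(((p[0],c['cx']),(p[1],c['cy']))):
        k=(v-cc)/c['fx'];A.append(R[i]-k*R[2]);b.append(k*t[2]-t[i])
print(np.linalg.lstsq(np.array(A),np.array(b),rcond=None)[0], ray("top",(341,150),10))
E
```

```text
10
0.1063, -0.1027, 0.0128, 0, 0, -0.0207, 1, 0.2125, -0.2054, 0.0256, 0, 0, -0.0415, 1, 0.3188, -0.3081, 0.0385, 0, 0, -0.0622, 1, 0.4251, -0.4108, 0.0513, 0, 0, -0.083, 1, 0.5313, -0.5135, 0.0641, 0, 0, -0.1037, 1, 0.6376, -0.6162, 0.0769, 0, 0, -0.1244, 1, 0.7439, -0.7189, 0.0898, 0, 0, -0.1452, 1, 0.8501, -0.8216, 0.1026, 0, 0, -0.1659, 1, 0.9564, -0.9242, 0.1154, 0, 0, -0.1866, 1, 1.0627, -1.0269, 0.1282, 0, 0, -0.2074, 1
[736.14110421  92.61439679 116.79334954] [688.70297615  88.84238243  10.        ]
```

carry_out --increments '[0.106, -0.103, 0.013, 0, 0, -0.021, 1, 0.212, -0.205, 0.026, 0, 0, -0.042, 1, 0.318, -0.308, 0.038, 0, 0, -0.063, 1, 0.425, -0.411, 0.05, 0, 0, -0.084, 1, 0.531, -0.513, 0.06, 0, 0, -0.105, 1, 0.637, -0.616, 0.07, 0, 0, -0.126, 1, 0.743, -0.718, 0.08, 0, 0, -0.147, 1, 0.85, -0.82, 0.1, 0, 0, -0.168, 1, 0.95, -0.92, 0.11, 0, 0, -0.19, 1, 0.95, -0.92, 0.11, 0, 0, -0.19, 1]'

```text
time: 1.35
tool_pos: [428.6, -119.5, 186.5]
tcp_rot: [-179.9, -0.1, 84.2]
ft_force: [-0.5, -0.0, -0.0]
finger_gap: 85.6
grip_force: 0.0
```

```bash
cat >> h.py <<'E'
def after(s,f):
    a=np.radians(s[3]);return np.array([s[0]+400*(f[0]*np.cos(a)+f[1]*np.sin(a)),s[1]+400*(f[0]*np.sin(a)-f[1]*np.cos(a)),s[2]-400*f[2],s[3]-360*f[5]])
def wray(c,px,z):
    R=np.array(c['R']);C=-R.T@np.array(c['t']);u=np.array([px[0]-c['cx'],px[1]-c['cy']]);rr=np.hypot(*u);th=rr/c['fx']
    d=R.T@np.array([*(u/max(rr,1e-9)*np.sin(th)),np.cos(th)]);return C+d*(z-C[2])/d[2]
def wproj(c,X):
    p=np.array(c['R'])@np.array(X,float)+np.array(c['t']);q=np.hypot(p[0],p[1]);th=np.arctan2(q,p[2])
    return np.array([c['cx'],c['cy']])+c['fx']*th*p[:2]/max(q,1e-9)
def wsnap(name,settle=3):
    for _ in range(settle): viewer.snapshot("wrist")
    c=viewer.get_calibration("wrist");i=viewer.snapshot("wrist")
    cv2.imwrite(f"pics/{name}.png",cv2.cvtColor(i,cv2.COLOR_RGB2BGR))
    json.dump({k:np.array(v).tolist() for k,v in c.items()},open(f"pics/{name}.json","w"))
    cv2.imwrite(f"pics/{name}_v.png",cv2.resize(cv2.imread(f"pics/{name}.png"),(800,600),interpolation=cv2.INTER_CUBIC))
E
python3 - <<'E'
from h import *
wsnap("wA");s=sense();print(s['tool_pos'],s['tcp_rot'],s['time'])
p=after((158.787,-578.612,231.292,15.344),(.95,-.92,.11,0,0,-.19));print(p)
rows(p,[(470,200,185,90,1,7),(470,200,185,90,1,3)])
E
```

```text
[ 427.43492443 -124.01240171  187.19830334] [-1.79978567e+02  1.77862354e-02  8.36402913e+01] 1.55
[ 427.86386652 -123.17634055  187.292        83.744     ]
10
0.1164, 0.0024, 0.0008, 0, 0, -0.0025, 1, 0.2327, 0.0048, 0.0016, 0, 0, -0.005, 1, 0.3491, 0.0071, 0.0025, 0, 0, -0.0074, 1, 0.4655, 0.0095, 0.0033, 0, 0, -0.0099, 1, 0.5819, 0.0119, 0.0041, 0, 0, -0.0124, 1, 0.6982, 0.0143, 0.0049, 0, 0, -0.0149, 1, 0.8146, 0.0167, 0.0057, 0, 0, -0.0174, 1, 0.8146, 0.0167, 0.0057, 0, 0, -0.0174, 1, 0.8146, 0.0167, 0.0057, 0, 0, -0.0174, 1, 0.8146, 0.0167, 0.0057, 0, 0, -0.0174, 1
```

View pics/wA_v.png

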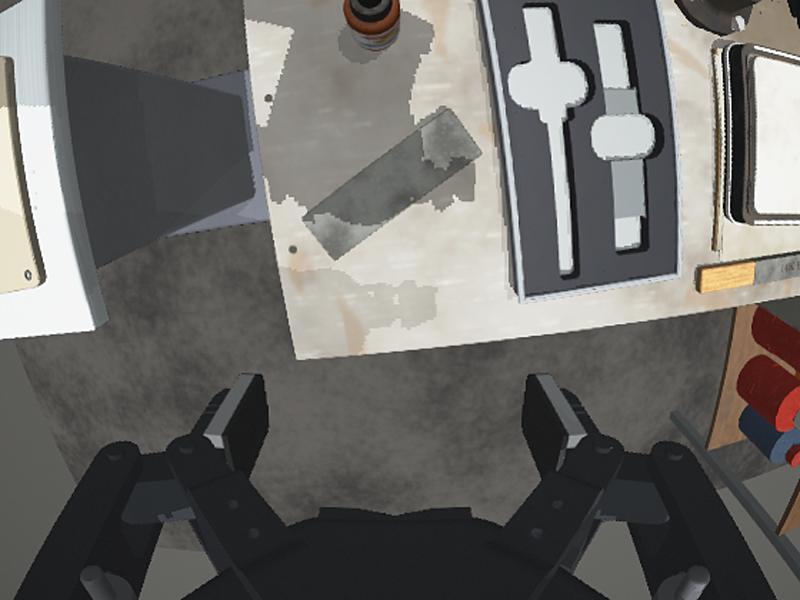

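The wrist view shows the stone's top corners at about (302,220),(447,106),(482,152),(337,260), the filing tray with its near corners at (521,300),(680,275), and its pockets. Moving to the left view now.

```bash
python3 - <<'E'
from h import *
np.set_printoptions(precision=1,suppress=True)
c=json.load(open("pics/wA.json"));k=.7
def P(q,z): return np.array([wray(c,((p[0]+.5)*k-.5,(p[1]+.5)*k-.5),z) for p in q])[:,:2]
S=P([(302,220),(447,106),(482,152),(337,260)],21);u=S[1]+S[2]-S[0]-S[3]
print("stone",S.mean(0),np.degrees(np.arctan2(u[1],u[0])),[np.linalg.norm(S[i]-S[i-1]) for i in range(4)])
print("tray near corners z22",P([(521,300),(680,275)],22))
p=after((158.787,-578.612,231.292,15.344),(.95,-.92,.11,0,0,-.19))
rows(p,[(470,80,230,90,1,5)])
E
```

```text
stone [429.3 -70.3] 31.324584285307 [np.float64(36.537748129184735), np.float64(123.0712673532674), np.float64(38.17625360948083), np.float64(122.34199063317253)]
tray near corners z22 [[ 513.  -160.6]
 [ 648.5 -155.6]]
5
0.1033, 0.0099, -0.0214, 0, 0, -0.0035, 1, 0.2066, 0.0197, -0.0427, 0, 0, -0.007, 1, 0.3098, 0.0296, -0.0641, 0, 0, -0.0104, 1, 0.4131, 0.0395, -0.0854, 0, 0, -0.0139, 1, 0.5164, 0.0494, -0.1068, 0, 0, -0.0174, 1
```

carry_out --increments '[0.103, 0.01, -0.02, 0, 0, -0.0035, 1, 0.206, 0.02, -0.04, 0, 0, -0.007, 1, 0.31, 0.03, -0.06, 0, 0, -0.01, 1, 0.413, 0.04, -0.08, 0, 0, -0.014, 1, 0.516, 0.05, -0.1, 0, 0, -0.0174, 1, 0.516, 0.05, -0.1, 0, 0, -0.0174, 1, 0.516, 0.05, -0.1, 0, 0, -0.0174, 1, 0.516, 0.05, -0.1, 0, 0, -0.0174, 1, 0.516, 0.05, -0.1, 0, 0, -0.0174, 1, 0.516, 0.05, -0.1, 0, 0, -0.0174, 1]'

```text
time: 2.8
tool_pos: [470.2, 79.2, 227.2]
tcp_rot: [-180.0, 0.0, 89.9]
ft_force: [-0.1, 0.5, -0.6]
finger_gap: 85.8
grip_force: 0.0
```

```bash
python3 - <<'E'
from h import *
wsnap("wB",0);s=sense();print(s['tool_pos'],s['tcp_rot'],s['time'])
p=after((158.787,-578.612,231.292,15.344),(.95,-.92,.11,0,0,-.19));print(after(p,(.516,.05,-.1,0,0,-.0174)))
E
```

```text
[470.20346517  79.42204564 227.24699617] [-1.79995459e+02  3.13945107e-04  8.99649189e+01] 2.85
[470.23637371  79.81511404 227.292       90.008     ]
```

View pics/wB_v.png

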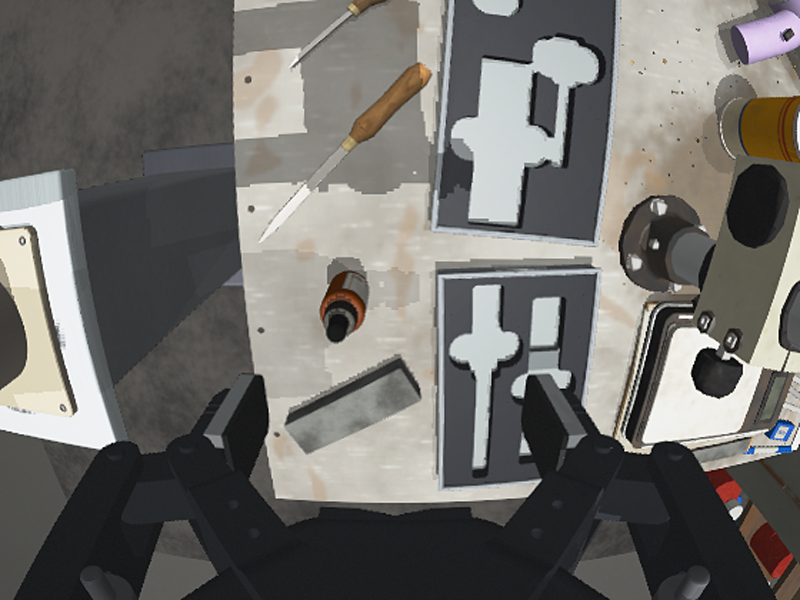

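The view shows the filing tray with far corners at (441,268),(601,266), the engraving tray with near corners at (433,229),(598,244), the file from (261,243) to (427,68), the bottle's teat at (338,325) and the stone. Next is a view of the left end.

```bash
python3 - <<'E'
from h import *
np.set_printoptions(precision=1,suppress=True)
c=json.load(open("pics/wB.json"));k=.7
def P(q,z): return np.array([wray(c,((p[0]+.5)*k-.5,(p[1]+.5)*k-.5),z) for p in q])[:,:2]
def A(u): return np.degrees(np.arctan2(u[1],u[0]))
print("fil far corners",P([(440,270),(601,267)],22),"left edge ang",A(np.subtract(*P([(440,270),(437,489)],22))))
print("eng near",P([(432,230),(599,244)],22))
f=P([(427,68),(261,243)],10);print("file",f,f.mean(0),A(f[0]-f[1]))
f=P([(425,71),(350,143)],10);print("file handle",f,A(f[0]-f[1]))
S=P([(285,422),(399,356),(420,392),(309,453)],21);print("stone",S.mean(0),A(S[1]+S[2]-S[0]-S[3]))
print("teat z101",P([(338,330)],101),"bottle base z0 ",P([(350,280)],0))
rows((470.24,79.82,227.29,90.008),[(440,190,185,80,.2,3)])
E
```

```text
fil far corners [[504.   62.8]
 [639.5  66.2]] left edge ang 91.51707619191653
eng near [[497.2  94.4]
 [635.3  85.6]]
file [[493.6 218.8]
 [360.3  83. ]] [427.  150.9] 45.550305489457855
file handle [[492.  216.4]
 [434.9 160.5]] 44.38024964424394
stone [429.5 -63.4] 33.64874936655648
teat z101 [[433.1  45.7]] bottle base z0  [[431.5  48.3]]
3
0.0918, -0.0252, 0.0352, 0, 0, 0.0093, 0.2, 0.1836, -0.0504, 0.0705, 0, 0, 0.0185, 0.2, 0.2755, -0.0756, 0.1057, 0, 0, 0.0278, 0.2
```

carry_out --increments '[0.09, -0.025, 0.035, 0, 0, 0.01, 0.2, 0.18, -0.05, 0.07, 0, 0, 0.02, 0.2, 0.275, -0.075, 0.1, 0, 0, 0.03, 0.2, 0.275, -0.075, 0.1, 0, 0, 0.03, 0.2, 0.275, -0.075, 0.1, 0, 0, 0.03, 0.2, 0.275, -0.075, 0.1, 0, 0, 0.03, 0.2, 0.275, -0.075, 0.1, 0, 0, 0.03, 0.2, 0.275, -0.075, 0.1, 0, 0, 0.03, 0.2, 0.275, -0.075, 0.1, 0, 0, 0.03, 0.2, 0.275, -0.075, 0.1, 0, 0, 0.03, 0.2]'

```text
time: 4.1
tool_pos: [440.3, 189.7, 187.3]
tcp_rot: [180.0, -0.0, 79.2]
ft_force: [0.0, -0.0, -0.1]
finger_gap: 51.0
grip_force: 0.0
```

```bash
python3 - <<'E'
from h import *
wsnap("wC",0);s=sense();print(s['tool_pos'],s['tcp_rot'],s['time'],s['finger_gap'])
print(after((470.24,79.82,227.29,90.008),(.275,-.075,.1,0,0,.03)))
E
```

```text
[440.25718725 189.75350078 187.30730595] [1.79998346e+02 4.02577921e-04 7.92041848e+01] 4.15 51.447665136541836
[440.2246414  189.81581014 187.29        79.208     ]
```

View pics/wC_v.png

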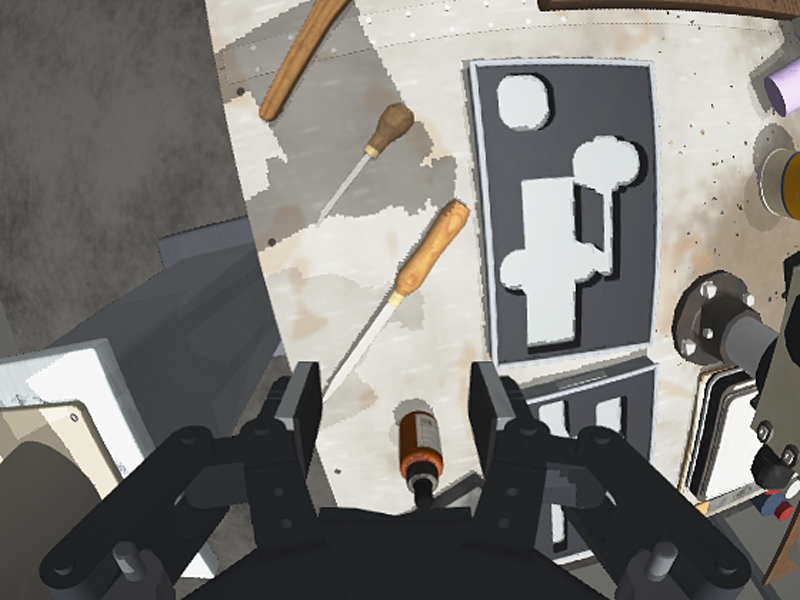

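The engraving tray corners are at (471,60),(654,61),(656,346),(493,366). The graver runs from (408,108) to (319,223), with the file beside it.

```bash
python3 - <<'E'
from h import *
np.set_printoptions(precision=1,suppress=True)
c=json.load(open("pics/wC.json"));k=.7
def P(q,z): return np.array([wray(c,((p[0]+.5)*k-.5,(p[1]+.5)*k-.5),z) for p in q])[:,:2]
def A(u): return np.degrees(np.arctan2(u[1],u[0]))
T=P([(470,60),(655,60),(658,346),(493,366)],22);print("eng",T.mean(0),A(T[0]+T[1]-T[2]-T[3]),[np.linalg.norm(T[i]-T[i-1]) for i in range(4)])
f=P([(410,106),(319,223)],10);print("graver",f,f.mean(0),A(f[0]-f[1]),np.linalg.norm(f[0]-f[1]))
f=P([(396,122),(345,191)],10);print("graver axis",f,A(f[0]-f[1]))
f=P([(462,203),(396,298)],10);print("file handle",f,A(f[0]-f[1]))
def tp(t,a,x,y): a=np.radians(a-90);return np.array(t)+[x*np.cos(a)-y*np.sin(a),x*np.sin(a)+y*np.cos(a)]
for t,a in ((T.mean(0),A(T[0]+T[1]-T[2]-T[3])),((573.8,201.4),86.55)):
  # check pockets: bottle floor, stone floor
  for n,x,y in(("bot",-32,82),("stone",-19,-38),("stoneEndcorner",-40,-102),("gravH",28,35)):
    q=tp(t,a,x,y);print(n,q,(wproj(c,[*q,4])+.5)/k-.5)
E
```

```text
eng [574.8 200.2] 86.11650197698471 [np.float64(218.8585014636126), np.float64(139.07588930555394), np.float64(223.97020421681833), np.float64(142.60812956414983)]
graver [[469.  292.2]
 [391.6 225. ]] [430.3 258.6] 40.95033585100452 102.48067075330331
graver axis [[457.7 283.1]
 [414.4 243.3]] 42.538844433708675
file handle [[492.2 220. ]
 [434.2 160.4]] 45.77433409734112
bot [548.5 284.2] [522.8 101.3]
stone [553.3 163.6] [551.  262.8]
stoneEndcorner [528.  101.1] [526.7 343.7]
gravH [605.1 233.2] [604.3 161.9]
bot [546.8 285.2] [520.4 100.2]
stone [552.5 164.6] [549.9 261.6]
stoneEndcorner [527.7 102. ] [526.3 342.8]
gravH [603.9 234.7] [602.6 160.1]
```

```bash
python3 - <<'E'
from h import *
rows((440.22,189.82,187.29,79.208),[(456.2,281.4,70,41,.2,4),(456.2,281.4,3,41,.2,3),(456.2,281.4,3,41,-1,3)])
E
```

```text
10
0.0581, -0.0009, 0.0733, 0, 0, 0.0265, 0.2, 0.1162, -0.0018, 0.1466, 0, 0, 0.0531, 0.2, 0.1743, -0.0027, 0.2199, 0, 0, 0.0796, 0.2, 0.2324, -0.0036, 0.2932, 0, 0, 0.1061, 0.2, 0.2324, -0.0036, 0.3491, 0, 0, 0.1061, 0.2, 0.2324, -0.0036, 0.4049, 0, 0, 0.1061, 0.2, 0.2324, -0.0036, 0.4607, 0, 0, 0.1061, 0.2, 0.2324, -0.0036, 0.4607, 0, 0, 0.1061, -1, 0.2324, -0.0036, 0.4607, 0, 0, 0.1061, -1, 0.2324, -0.0036, 0.4607, 0, 0, 0.1061, -1
```

carry_out --increments '[0.058, -0.001, 0.073, 0, 0, 0.027, 0.2, 0.116, -0.002, 0.147, 0, 0, 0.053, 0.2, 0.174, -0.003, 0.22, 0, 0, 0.08, 0.2, 0.232, -0.0036, 0.293, 0, 0, 0.106, 0.2, 0.232, -0.0036, 0.35, 0, 0, 0.106, 0.2, 0.232, -0.0036, 0.405, 0, 0, 0.106, 0.2, 0.232, -0.0036, 0.46, 0, 0, 0.106, 0.2, 0.232, -0.0036, 0.46, 0, 0, 0.106, 0.2, 0.232, -0.0036, 0.46, 0, 0, 0.106, -1, 0.232, -0.0036, 0.46, 0, 0, 0.106, -1]' --force 40

```text
time: 5.4
tool_pos: [457.3, 281.8, 4.9]
tcp_rot: [180.0, -0.1, 41.0]
ft_force: [-0.1, -0.0, -0.7]
finger_gap: 19.7
grip_force: 39.2
```

```bash
python3 - <<'E'
from h import *
s=sense();print(s['tool_pos'],s['ft_force'],s['finger_gap'],s['grip_force'])
p=after((440.22,189.82,187.29,79.208),(.232,-.0036,.46,0,0,.106));print(p)
rows(p,[(*p,-1,2),(p[0],p[1],70,41,-1,3),(605,233.5,70,86.2,-1,5)])
E
```

```text
[457.33596816 281.81123419   4.89899716] [-0.05025949 -0.03576836 -0.69263719] 19.728358005653092 39.15299355983734
[456.18172671 281.24831553   3.29        41.048     ]
10
0, 0, 0, 0, 0, 0, -1, 0, 0, 0, 0, 0, 0, -1, 0, 0, -0.0556, 0, 0, 0, -1, 0, 0, -0.1112, 0, 0, 0.0001, -1, 0, 0, -0.1668, 0, 0, 0.0001, -1, 0.0404, 0.0669, -0.1668, 0, 0, -0.025, -1, 0.0809, 0.1337, -0.1668, 0, 0, -0.0501, -1, 0.1213, 0.2006, -0.1668, 0, 0, -0.0752, -1, 0.1618, 0.2675, -0.1668, 0, 0, -0.1003, -1, 0.2022, 0.3343, -0.1668, 0, 0, -0.1254, -1
```

carry_out --increments '[0, 0, 0, 0, 0, 0, -1, 0, 0, -0.05, 0, 0, 0, -1, 0, 0, -0.11, 0, 0, 0, -1, 0.04, 0.067, -0.167, 0, 0, -0.025, -1, 0.08, 0.134, -0.167, 0, 0, -0.05, -1, 0.12, 0.2, -0.167, 0, 0, -0.075, -1, 0.16, 0.267, -0.167, 0, 0, -0.1, -1, 0.202, 0.334, -0.167, 0, 0, -0.1254, -1, 0.202, 0.334, -0.167, 0, 0, -0.1254, -1, 0.202, 0.334, -0.167, 0, 0, -0.1254, -1]'

```text
time: 6.65
tool_pos: [604.3, 233.6, 69.9]
tcp_rot: [-180.0, 0.0, 86.1]
ft_force: [0.7, 0.5, -0.4]
finger_gap: 19.6
grip_force: 39.2
```

```bash
python3 - <<'E'
from h import *
wsnap("wD",0);s=sense();print(s['tool_pos'],s['tcp_rot'],s['ft_force'],s['finger_gap'],s['grip_force'])
p=after((456.18,281.25,3.29,41.05),(.202,.334,-.167,0,0,-.1254));print(p)
i=cv2.imread("pics/wD.png");cv2.imwrite("pics/wD_v.png",cv2.resize(i[150:420,100:460],None,fx=2.2,fy=2.2,interpolation=cv2.INTER_CUBIC))
E
```

```text
[603.95228782 233.80108753  69.87697981] [-1.79946965e+02  5.36198686e-03  8.61072594e+01] [-0.70085488  0.63213091 -0.65337628] 19.127105767467892 39.236910939216614
[604.85169426 233.56009198  70.09        86.194     ]
```

View pics/wD_v.png

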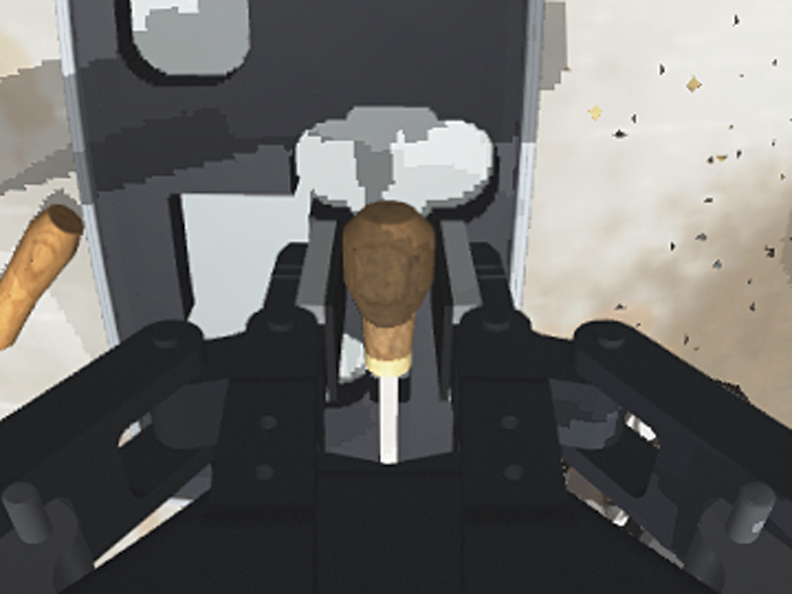

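The graver is held square, with its handle end at (388,203) in the crop and the pocket lobe centre at about (396,160). I'll check the lengthwise offset from the pixel positions.

```bash
python3 - <<'E'
from h import *
np.set_printoptions(precision=2,suppress=True)
c=json.load(open("pics/wD.json"))
I=lambda p:((p[0]+.5)/2.2-.5+100,(p[1]+.5)/2.2-.5+150)
print("end z84",wray(c,I((390,201)),84),"z80",wray(c,I((390,201)),80))
print("blade joint",wray(c,I((388,375)),80))
# lobe floor edges at z=4 / top z=18
def tp(t,a,x,y): a=np.radians(a-90);return np.array(t)+[x*np.cos(a)-y*np.sin(a),x*np.sin(a)+y*np.cos(a)]
T=((574.7,200.4),86.2)
for p in ((390,106),(296,160),(494,160)): print(wray(c,I(p),18),wray(c,I(p),4))
print("expect lobe far", tp(*T,28,54.5),"targets",tp(*T,28,35))
for q in((-68,110),(68,110)): print((wproj(c,[*tp(*T,*q),22])-[99.5,149.5])*2.2-.5)
E
```

```text
end z84 [604.8  254.44  84.  ] z80 [604.68 252.61  80.  ]
blade joint [601.13 208.07  80.  ]
[604.83 253.66  18.  ] [604.55 249.37   4.  ]
[576.27 239.13  18.  ] [573.93 233.8    4.  ]
[634.06 235.06  18.  ] [635.9  229.43   4.  ]
expect lobe far [606.25 252.92] targets [604.96 233.47]
[ 54.3  -73.28]
[545.32 -87.02]
```

carry_out --increments '[0.001, -0.001, 0.06, 0, 0, 0, -1, 0.001, -0.001, 0.11, 0, 0, 0, -1, 0.001, -0.001, 0.125, 0, 0, 0, -1, 0.001, -0.001, 0.138, 0, 0, 0, -1, 0.001, -0.001, 0.15, 0, 0, 0, -1, 0.001, -0.001, 0.156, 0, 0, 0, -1, 0.001, -0.001, 0.16, 0, 0, 0, -1, 0.001, -0.001, 0.162, 0, 0, 0, -1, 0.001, -0.001, 0.162, 0, 0, 0, -1, 0.001, -0.001, 0.162, 0, 0, 0, -1]'

```text
time: 7.95
tool_pos: [606.5, 234.4, 8.8]
tcp_rot: [179.8, -0.1, 86.2]
ft_force: [-4.6, -2.3, 16.1]
finger_gap: 19.4
grip_force: 41.3
```

```bash
python3 - <<'E'
from h import *
p=after((604.85,233.56,70.09,86.194),(.001,-.001,.162,0,0,0));print(p)
rows(p,[(p[0],p[1],8,p[3],-.35,2),(p[0],p[1],125,p[3],-.35,3),(500,60,130,55,.4,3),(430,-68,120,31.4,.4,2)])
rows((430,-68,120,31.4),[(430,-68,3,31.4,.4,4)])
E
```

```text
[604.47743355 233.98566916   5.29        86.194     ]
10
0, 0, -0.0034, 0, 0, 0, -0.35, 0, 0, -0.0068, 0, 0, 0, -0.35, 0, 0, -0.1043, 0, 0, 0, -0.35, 0, 0, -0.2018, 0, 0, 0, -0.35, 0, 0, -0.2993, 0, 0, 0, -0.35, -0.1504, -0.0772, -0.3034, 0, 0, 0.0289, 0.4, -0.3009, -0.1545, -0.3076, 0, 0, 0.0578, 0.4, -0.4513, -0.2317, -0.3118, 0, 0, 0.0866, 0.4, -0.6168, -0.3084, -0.2993, 0, 0, 0.1194, 0.4, -0.7823, -0.3851, -0.2868, 0, 0, 0.1522, 0.4
4
0, 0, 0.0731, 0, 0, 0, 0.4, 0, 0, 0.1462, 0, 0, 0, 0.4, 0, 0, 0.2194, 0, 0, 0, 0.4, 0, 0, 0.2925, 0, 0, 0, 0.4
```

carry_out --increments '[0, 0, -0.003, 0, 0, 0, -0.35, 0, 0, -0.007, 0, 0, 0, -0.35, 0, 0, -0.1, 0, 0, 0, -0.35, 0, 0, -0.22, 0, 0, 0, -0.35, -0.13, -0.065, -0.28, 0, 0, 0.025, 0, -0.26, -0.13, -0.29, 0, 0, 0.05, 0.4, -0.39, -0.195, -0.29, 0, 0, 0.075, 0.4, -0.52, -0.26, -0.29, 0, 0, 0.1, 0.4, -0.65, -0.32, -0.29, 0, 0, 0.126, 0.4, -0.782, -0.385, -0.287, 0, 0, 0.152, 0.4]'

```text
time: 9.2
tool_pos: [429.1, -69.3, 120.2]
tcp_rot: [180.0, -0.0, 31.2]
ft_force: [0.6, -0.6, 0.4]
finger_gap: 59.6
grip_force: 0.0
```

```bash
python3 - <<'E'
from h import *
p=after((604.48,233.99,5.29,86.194),(-.782,-.385,-.287,0,0,.152));print(p,sense()['tool_pos'])
cv2.imwrite("pics/t1.png",cv2.cvtColor(viewer.snapshot("top"),cv2.COLOR_RGB2BGR));crop("pics/t1.png","pics/t1c.png",255,155,100,65,6)
E
```

```text
[430.05648326 -67.89785469 120.09        31.474     ] [429.14061032 -69.25788342 120.24041828]
```

View pics/t1c.png

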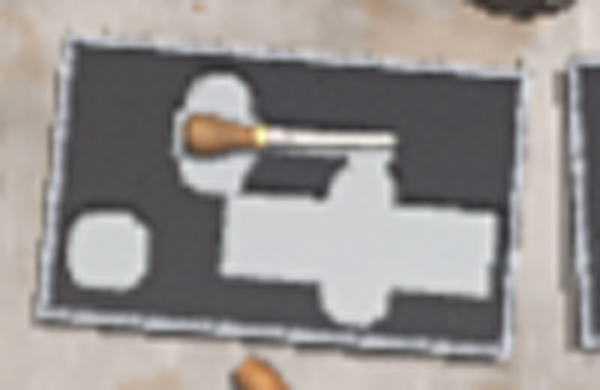

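The graver lies in its keyhole pocket, handle at (215,133) in the crop. Now the stone.

carry_out --increments '[0, 0, 0.1, 0, 0, 0, 0.4, 0, 0, 0.2, 0, 0, 0, 0.4, 0, 0, 0.27, 0, 0, 0, 0.4, 0, 0, 0.292, 0, 0, 0, 0.4, 0, 0, 0.292, 0, 0, 0, 0.4, 0, 0, 0.292, 0, 0, 0, -1, 0, 0, 0.292, 0, 0, 0, -1, 0, 0, 0.292, 0, 0, 0, -1, 0, 0, 0.26, 0, 0, 0, -1, 0, 0, 0.15, 0, 0, 0, -1]' --force 70

```text
time: 10.5
tool_pos: [427.3, -67.1, 58.8]
tcp_rot: [-179.7, 0.2, 31.5]
ft_force: [1.5, -0.7, -3.4]
finger_gap: 36.4
grip_force: 71.4
```

```bash
python3 - <<'E'
from h import *
wsnap("wE",0);s=sense();print(s['tool_pos'],s['tcp_rot'],s['ft_force'],s['finger_gap'],s['grip_force'])
p=after((430.06,-67.9,120.09,31.474),(0,0,.15,0,0,0));print(p)
def tp(t,a,x,y): a=np.radians(a-90);return np.array(t)+[x*np.cos(a)-y*np.sin(a),x*np.sin(a)+y*np.cos(a)]
q=tp((574.9,200.6),86.2,-19,-38);print(q)
rows(p,[(p[0]+20,p[1],105,p[3],-1,2),(q[0],q[1],90,86.2,-1,6)])
E
```

```text
[432.17415442 -68.39699074  66.47647392] [ 1.79819556e+02 -1.72238658e-01  3.14835618e+01] [ 7.48664962 -0.95729126  0.18076566] 36.141723253771076 71.68383836746216
[430.06  -67.9    60.09   31.474]
[553.42336389 163.94274831]
8
0.0213, 0.0131, -0.0561, 0, 0, 0, -1, 0.0426, 0.0261, -0.1123, 0, 0, 0, -1, 0.1298, -0.0338, -0.106, 0, 0, -0.0253, -1, 0.217, -0.0937, -0.0998, 0, 0, -0.0507, -1, 0.3041, -0.1536, -0.0935, 0, 0, -0.076, -1, 0.3913, -0.2135, -0.0873, 0, 0, -0.1013, -1, 0.4785, -0.2734, -0.081, 0, 0, -0.1267, -1, 0.5657, -0.3333, -0.0748, 0, 0, -0.152, -1
```

View pics/wE_v.png

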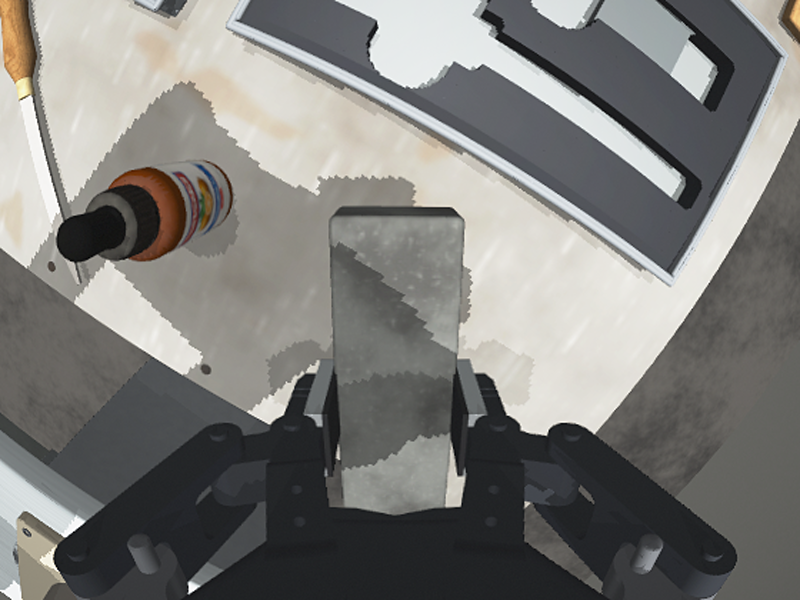

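The stone is held square. Its far top edge is at about row 215 in the view and the sides are parallel to the pads. I'll work out the lengthwise offset in the tool frame.

```bash
cat >> h.py <<'E'
from scipy.spatial.transform import Rotation as Ro
def toolray(px,h):
    """point seen at px on plane h mm above the TCP, tool-frame x,y; extrinsics from wB (arm at rest)"""
    c=json.load(open("pics/wB.json"));Rw=Ro.from_euler('xyz',[180,0,89.97],degrees=True).as_matrix();tw=np.array([470.2,79.4,227.3])
    p=wray(c,px,tw[2]+h);return Rw.T@(p-tw)
def tp(t,a,x,y): a=np.radians(a-90);return np.array(t)+[x*np.cos(a)-y*np.sin(a),x*np.sin(a)+y*np.cos(a)]
E
python3 - <<'E'
from h import *
np.set_printoptions(precision=2,suppress=True)
k=.7
for h in(15,18,20):
  print([toolray(((p[0]+.5)*k-.5,(p[1]+.5)*k-.5),h) for p in((331,216),(463,216),(397,216))])
E
```

```text
[array([ 59.96, -18.8 , -15.  ]), array([ 59.9 ,  17.74, -15.  ]), array([ 59.79,  -0.54, -15.  ])]
[array([ 60.42, -18.38, -18.  ]), array([ 60.36,  17.3 , -18.  ]), array([ 60.25,  -0.55, -18.  ])]
[array([ 60.73, -18.1 , -20.  ]), array([ 60.67,  17.  , -20.  ]), array([ 60.56,  -0.56, -20.  ])]
```

```bash
python3 - <<'E'
from h import *
p=(430.06,-67.9,60.09,31.474)
rows(p,[(*p[:2],120,p[3],-1,2),(553.5,164.9,120,86.2,-1,6),(553.5,164.9,60,86.2,-1,2)])
E
```

```text
10
0, 0, -0.0749, 0, 0, 0, -1, 0, 0, -0.1498, 0, 0, 0, -1, 0.0945, -0.0559, -0.1498, 0, 0, -0.0253, -1, 0.189, -0.1118, -0.1498, 0, 0, -0.0507, -1, 0.2835, -0.1676, -0.1498, 0, 0, -0.076, -1, 0.378, -0.2235, -0.1498, 0, 0, -0.1013, -1, 0.4726, -0.2794, -0.1498, 0, 0, -0.1267, -1, 0.5671, -0.3353, -0.1498, 0, 0, -0.152, -1, 0.5671, -0.3353, -0.0748, 0, 0, -0.152, -1, 0.5671, -0.3353, 0.0002, 0, 0, -0.152, -1
```

carry_out --increments '[0, 0, -0.075, 0, 0, 0, -1, 0, 0, -0.15, 0, 0, 0, -1, 0.0945, -0.056, -0.15, 0, 0, -0.025, -1, 0.189, -0.112, -0.15, 0, 0, -0.05, -1, 0.284, -0.168, -0.15, 0, 0, -0.076, -1, 0.378, -0.224, -0.15, 0, 0, -0.101, -1, 0.473, -0.279, -0.15, 0, 0, -0.127, -1, 0.567, -0.335, -0.15, 0, 0, -0.152, -1, 0.567, -0.335, -0.08, 0, 0, -0.152, -1, 0.567, -0.335, -0.02, 0, 0, -0.152, -1]'

```text
time: 11.8
tool_pos: [553.4, 165.6, 68.0]
tcp_rot: [-180.0, 0.0, 86.3]
ft_force: [-0.6, 0.7, -4.0]
finger_gap: 36.4
grip_force: 71.6
```

```bash
python3 - <<'E'
from h import *
wsnap("wF",1);s=sense();print(s['tool_pos'],s['tcp_rot'],s['ft_force'],s['finger_gap'],s['grip_force'])
p=after((430.06,-67.9,60.09,31.474),(.567,-.335,-.02,0,0,-.152));print(p)
i=cv2.imread("pics/wF.png");cv2.imwrite("pics/wF_v.png",cv2.resize(i[60:380,100:460],None,fx=1.85,fy=1.85,interpolation=cv2.INTER_CUBIC))
c=json.load(open("pics/wF.json"))
for x,y in((-68,110),(68,110),(-68,40),(0,24.0+1.5),(-38-1.5,25.5),(-32,82)):
   z=22 if abs(x)==68 else 18
   print(x,y,(wproj(c,[*tp((574.8,200.5),86.2,x,y),z])-[99.5,59.5])*1.85-.5)
E
```

```text
[550.65259159 164.45755433  65.15683568] [-1.79650329e+02  9.58182934e-02  8.62186249e+01] [-1.39772393  0.26101655 -4.1975404 ] 36.12942289807969 71.4302408695221
[553.52959043 164.80045174  68.09        86.194     ]
-68 110 [ 179.65543668 -128.63567679]
68 110 [ 607.71594648 -109.810084  ]
-68 40 [179.65935897  87.27015177]
0 25.5 [399.93691431 130.34770077]
-39.5 25.5 [273.29270494 130.09005286]
-32 82 [296.52255275 -49.02535495]
```

View pics/wF_v.png

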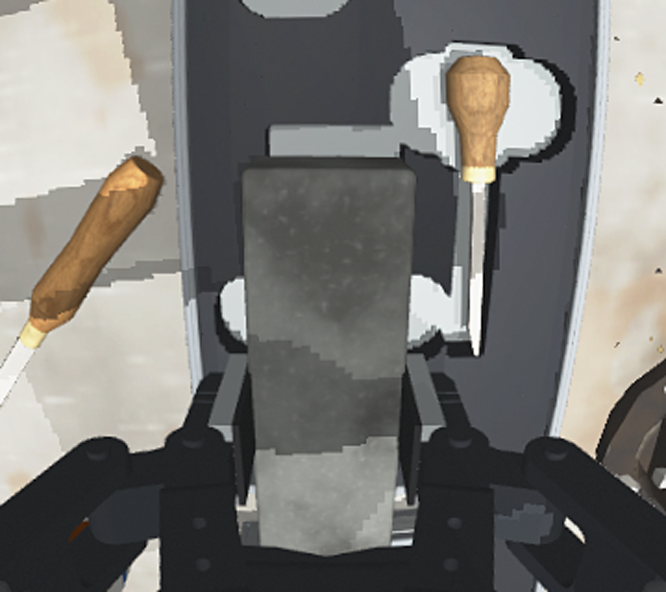

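The stone sits squarely over its pocket, whose far corners are at (268,127) and (401,125). That puts the pocket about 1 mm farther in +y than planned, so I'll shift slightly and go down.

carry_out --increments '[0.002, 0, 0.05, 0, 0, 0, -1, 0.002, 0, 0.09, 0, 0, 0, -1, 0.002, 0, 0.11, 0, 0, 0, -1, 0.002, 0, 0.12, 0, 0, 0, -1, 0.002, 0, 0.13, 0, 0, 0, -1, 0.002, 0, 0.14, 0, 0, 0, -1, 0.002, 0, 0.15, 0, 0, 0, -1, 0.002, 0, 0.156, 0, 0, 0, -1, 0.002, 0, 0.158, 0, 0, 0, -1, 0.002, 0, 0.158, 0, 0, 0, -1]'

```text
time: 13.15
tool_pos: [554.1, 165.6, 9.2]
tcp_rot: [180.0, 0.0, 86.2]
ft_force: [-20.8, -5.7, 35.9]
finger_gap: 36.5
grip_force: 76.4
```

carry_out --increments '[0, -0.003, 0, 0, 0, 0, -1, 0, -0.005, 0, 0, 0, 0, -1, 0, -0.005, 0.002, 0, 0, 0, -1, 0, -0.003, 0.003, 0, 0, 0, -1, 0, -0.003, 0, 0, 0, 0, -1, 0, -0.003, 0, 0, 0, 0, -1, 0, -0.003, 0, 0, 0, 0, -1, 0, -0.003, 0, 0, 0, 0, -1, 0, -0.003, 0, 0, 0, 0, -0.02, 0, -0.003, -0.005, 0, 0, 0, -0.02]'

```text
time: 14.4
tool_pos: [552.8, 165.8, 7.3]
tcp_rot: [179.9, -0.0, 86.2]
ft_force: [0.4, -0.2, -1.0]
finger_gap: 41.8
grip_force: 0.0
```

```bash
python3 - <<'E'
from h import *
p=after((553.53,164.8,68.09,86.194),(.002,0,.158,0,0,0));p=after(p,(0,-.003,-.005,0,0,0));print(p)
rows(p,[(*p[:2],130,p[3],.4,3),(430.5,45.5,130,p[3],.4,3),(430.5,45.5,36,p[3],.4,3)])
E
```

```text
[552.38574928 165.67788969   6.89        86.194     ]
9
0, 0, -0.1026, 0, 0, 0, 0.4, 0, 0, -0.2052, 0, 0, 0, 0.4, 0, 0, -0.3078, 0, 0, 0, 0.4, -0.1067, -0.0947, -0.3078, 0, 0, 0, 0.4, -0.2133, -0.1894, -0.3078, 0, 0, 0, 0.4, -0.32, -0.2841, -0.3078, 0, 0, 0, 0.4, -0.32, -0.2841, -0.2294, 0, 0, 0, 0.4, -0.32, -0.2841, -0.1511, 0, 0, 0, 0.4, -0.32, -0.2841, -0.0728, 0, 0, 0, 0.4
```

carry_out --increments '[0, 0, -0.1, 0, 0, 0, -0.02, 0, 0, -0.2, 0, 0, 0, 0, 0, 0, -0.31, 0, 0, 0, 0.4, -0.107, -0.095, -0.31, 0, 0, 0, 0.4, -0.213, -0.19, -0.31, 0, 0, 0, 0.4, -0.32, -0.284, -0.31, 0, 0, 0, 0.4, -0.32, -0.284, -0.31, 0, 0, 0, 0.4, -0.32, -0.284, -0.31, 0, 0, 0, 0.4, -0.32, -0.284, -0.31, 0, 0, 0, 0.4, -0.32, -0.284, -0.31, 0, 0, 0, 0.4]'

```text
time: 15.65
tool_pos: [431.2, 46.1, 131.0]
tcp_rot: [-180.0, -0.0, 86.3]
ft_force: [-0.0, -0.1, -0.0]
finger_gap: 59.7
grip_force: 0.0
```

```bash
python3 - <<'E'
from h import *
wsnap("wG",0);s=sense();print(s['tool_pos'],s['tcp_rot'],s['finger_gap'])
p=after((552.386,165.678,6.89,86.194),(-.32,-.284,-.31,0,0,0));print(p)
a=cv2.resize(cv2.imread("pics/wG.png")[180:420,140:420],None,fx=1.6,fy=1.6,interpolation=cv2.INTER_CUBIC)
cv2.imwrite("pics/t2.png",cv2.cvtColor(viewer.snapshot("side"),cv2.COLOR_RGB2BGR))
b=cv2.resize(cv2.imread("pics/t2.png")[170:250,200:330],None,fx=2.6,fy=4.8,interpolation=cv2.INTER_CUBIC)
cv2.imwrite("pics/wG_v.png",np.hstack([a,b]));print(a.shape,b.shape)
E
```

```text
[431.02183251  46.00291108 130.87634349] [-1.79983942e+02 -2.23389948e-03  8.62496647e+01] 59.79993819425796
[430.54010836  45.50088616 130.89        86.194     ]
(384, 448, 3) (384, 338, 3)
```

View pics/wG_v.png

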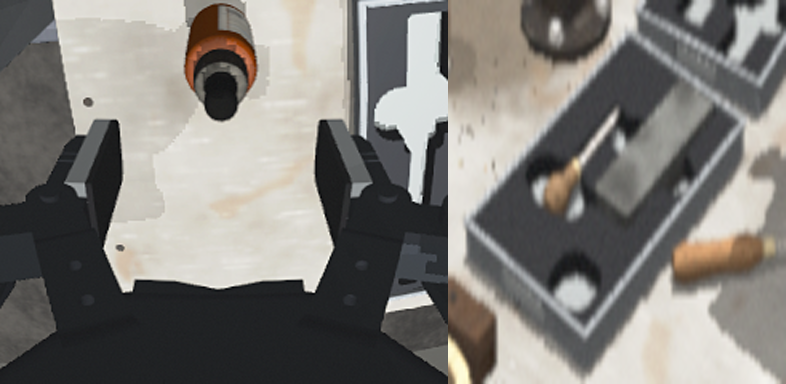

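The stone lies in its pocket. The bottle's teat tip is at (221,103) and its body silhouette spans 185 to 258 in the left panel.

```bash
python3 - <<'E'
from h import *
np.set_printoptions(precision=1,suppress=True)
c=json.load(open("pics/wG.json"));I=lambda p:((p[0]+.5)/1.6-.5+140,(p[1]+.5)/1.6-.5+180)
print(wray(c,I((221,102)),100),wray(c,I((221,121)),97),wray(c,I((185,60)),58),wray(c,I((258,60)),58))
for y in(43.5,45.5,47.5):
  print(y,[(wproj(c,[431,y,z])-[139.5,179.5])*1.6-.5 for z in (102,62,0)])
E
```

```text
[430.8  44.6 100. ] [430.2  35.3  97. ] [415.2  46.4  58. ] [447.4  44.3  58. ]
43.5 [array([221.7, 107.1]), array([221.2,  67.2]), array([220.6,  26.2])]
45.5 [array([221.4, 102.1]), array([220.9,  63. ]), array([220.3,  22.7])]
47.5 [array([221. ,  97.1]), array([220.6,  58.6]), array([220.1,  19.1])]
```

carry_out --increments '[-0.003, 0.001, 0.08, 0, 0, 0, 0.4, -0.003, 0.001, 0.16, 0, 0, 0, 0.4, -0.003, 0.001, 0.22, 0, 0, 0, 0.4, -0.003, 0.001, 0.237, 0, 0, 0, 0.4, -0.003, 0.001, 0.237, 0, 0, 0, 0, -0.003, 0.001, 0.237, 0, 0, 0, -1, -0.003, 0.001, 0.237, 0, 0, 0, -1, -0.003, 0.001, 0.237, 0, 0, 0, -1, -0.003, 0.001, 0.22, 0, 0, 0, -1, -0.003, 0.001, 0.16, 0, 0, 0, -1]' --force 40

```text
time: 17.0
tool_pos: [429.1, 44.3, 66.0]
tcp_rot: [-179.8, 0.0, 86.2]
ft_force: [0.3, -0.4, -0.2]
finger_gap: 30.8
grip_force: 39.7
```

```bash
python3 - <<'E'
from h import *
wsnap("wH",1);s=sense();print(s['tool_pos'],s['tcp_rot'],s['ft_force'],s['finger_gap'],s['grip_force'])
p=after((430.54,45.5,130.89,86.194),(-.003,.001,.16,0,0,0));print(p)
q=tp((574.8,201.0),86.2,-32,82);print(q)
rows(p,[(*p[:2],110,p[3],-1,2),(*q,90,86.2,-1,7)])
i=cv2.imread("pics/wH.png");cv2.imwrite("pics/wH_v.png",cv2.resize(i[180:420,140:420],None,fx=2.5,fy=2.5,interpolation=cv2.INTER_CUBIC))
E
```

```text
[432.58327044  44.24353329  69.28312338] [ 1.79776199e+02 -1.13406156e-02  8.61945846e+01] [ 0.52404042 -0.70873894 -0.95607238] 31.11341911102079 39.74935889651533
[430.85946374  44.27609522  66.89        86.194     ]
[548.30481285 284.94048521]
9
0, 0, -0.0539, 0, 0, 0, -1, 0, 0, -0.1078, 0, 0, 0, -1, 0.0885, 0.0361, -0.1006, 0, 0, 0, -1, 0.1771, 0.0723, -0.0935, 0, 0, 0, -1, 0.2656, 0.1084, -0.0863, 0, 0, 0, -1, 0.3542, 0.1446, -0.0792, 0, 0, 0, -1, 0.4427, 0.1807, -0.0721, 0, 0, 0, -1, 0.5313, 0.2169, -0.0649, 0, 0, 0, -1, 0.6198, 0.253, -0.0578, 0, 0, 0, -1
```

View pics/wH_v.png

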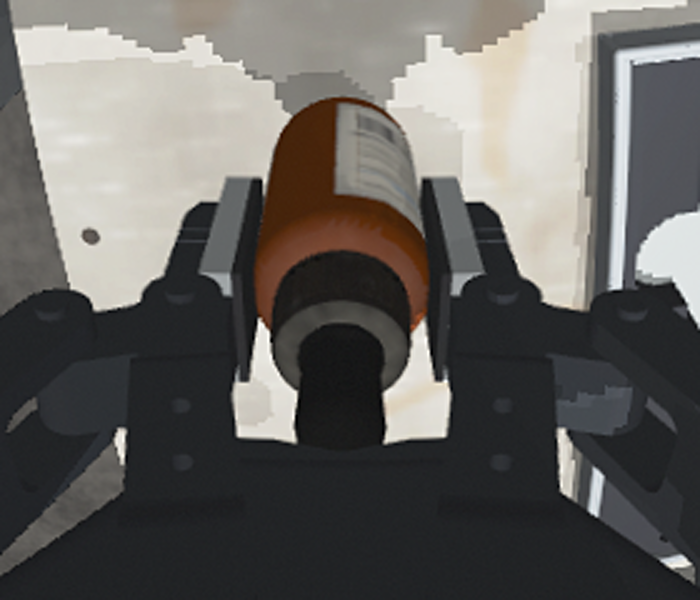

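```bash
python3 - <<'E'
from h import *
np.set_printoptions(precision=1,suppress=True)
I=lambda p:((p[0]+.5)/2.5-.5+140,(p[1]+.5)/2.5-.5+180)
for h in(-36,-34,-32): print(h,toolray(I((340,97)),h))
for h in (24,26,28): print(h,toolray(I((341,345)),h), toolray(I((341,250)),h),toolray(I((256,270)),h),toolray(I((428,270)),h))
E
```

```text
-36 [12.3 -1.6 36. ]
-34 [13.  -1.5 34. ]
-32 [13.8 -1.5 32. ]
24 [-13.2  -1.3 -24. ] [  7.3  -1.3 -24. ] [  3.1 -15.9 -24. ] [  3.1  13.6 -24. ]
26 [-11.6  -1.3 -26. ] [  8.5  -1.3 -26. ] [  4.4 -15.6 -26. ] [  4.4  13.4 -26. ]
28 [-10.   -1.3 -28. ] [  9.8  -1.3 -28. ] [  5.7 -15.4 -28. ] [  5.7  13.1 -28. ]
```

The bottle is held upright between the pads. Its base edge is at row 97, so its centre is about 3 mm behind the TCP, and I'll compensate for that.

```bash
python3 - <<'E'
from h import *
rows((430.86,44.28,66.89,86.194),[(430.86,44.28,100,86.194,-1,2),(548.1,287.6,90,86.2,-1,7)])
E
```

```text
9
0, 0, -0.0414, 0, 0, 0, -1, 0, 0, -0.0828, 0, 0, 0, -1, 0.0895, 0.036, -0.0792, 0, 0, 0, -1, 0.179, 0.072, -0.0756, 0, 0, 0, -1, 0.2685, 0.108, -0.0721, 0, 0, 0, -1, 0.358, 0.144, -0.0685, 0, 0, 0, -1, 0.4474, 0.1801, -0.0649, 0, 0, 0, -1, 0.5369, 0.2161, -0.0613, 0, 0, 0, -1, 0.6264, 0.2521, -0.0578, 0, 0, 0, -1
```

carry_out --increments '[0, 0, -0.04, 0, 0, 0, -1, 0.03, 0.01, -0.08, 0, 0, 0, -1, 0.1, 0.04, -0.08, 0, 0, 0, -1, 0.19, 0.08, -0.08, 0, 0, 0, -1, 0.29, 0.12, -0.075, 0, 0, 0, -1, 0.39, 0.16, -0.07, 0, 0, 0, -1, 0.49, 0.2, -0.065, 0, 0, 0, -1, 0.58, 0.235, -0.06, 0, 0, 0, -1, 0.626, 0.252, -0.058, 0, 0, 0, -1, 0.626, 0.252, -0.058, 0, 0, 0, -1]'

```text
time: 18.35
tool_pos: [548.1, 289.4, 90.2]
tcp_rot: [-180.0, -0.0, 86.3]
ft_force: [0.2, -0.6, -0.6]
finger_gap: 30.6
grip_force: 39.8
```

```bash
python3 - <<'E'
from h import *
wsnap("wI",1);s=sense();print(s['tool_pos'],s['tcp_rot'],s['ft_force'],s['finger_gap'],s['grip_force'])
p=after((430.86,44.28,66.89,86.194),(.626,.252,-.058,0,0,0));print(p)
i=cv2.imread("pics/wI.png");cv2.imwrite("pics/wI_v.png",cv2.resize(i[100:420,100:460],None,fx=1.85,fy=1.85,interpolation=cv2.INTER_CUBIC))
E
```

```text
[547.66621608 287.52533784  90.01026033] [-1.79967638e+02  2.86329394e-02  8.62253862e+01] [-0.91009017 -0.20480422 -0.69193039] 30.65257916351804 39.77349365595728
[548.05883663 287.4368068   90.09        86.194     ]
```

View pics/wI_v.png

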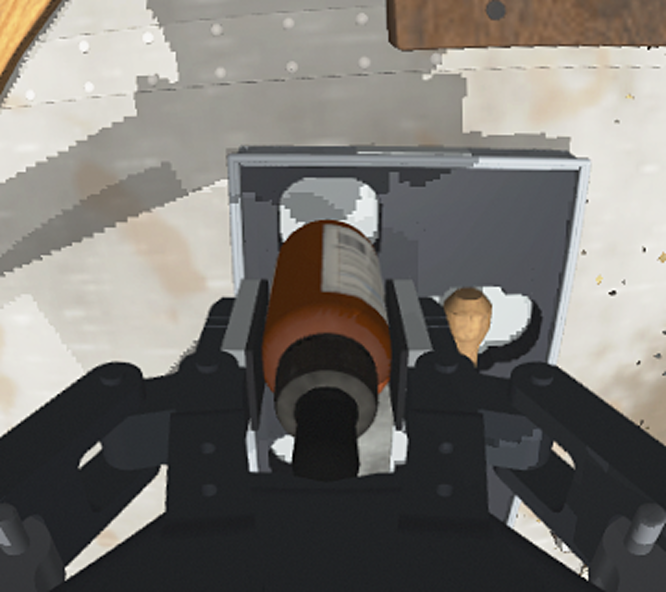

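The bottle is upright over its pocket; the pocket's +y edge is at (329,177) and its side edges at 279 and 379. That was my 14th view, so from here I rely on numbers only.

```bash
python3 - <<'E'
from h import *
np.set_printoptions(precision=1,suppress=True)
c=json.load(open("pics/wI.json"));I=lambda p:((p[0]+.5)/1.85-.5+100,(p[1]+.5)/1.85-.5+100)
print("pocket +y edge",wray(c,I((329,177)),18),"sides",wray(c,I((279,205)),18),wray(c,I((379,205)),18),wray(c,I((279,205)),4),wray(c,I((379,205)),4))
print("tray corners",wray(c,I((230,154)),22),wray(c,I((589,160)),22),"exp",tp((574.8,201),86.2,-68,110),tp((574.8,201),86.2,68,110))
print("bottle front low",wray(c,I((327,220)),54),wray(c,I((327,220)),56))
print(sense()['tool_pos'])
E
```

```text
pocket +y edge [548.5 303.9  18. ] sides [528.9 294.1  18. ] [566.6 291.6  18. ] [527.4 289.3   4. ] [567.6 286.6   4. ]
tray corners [513.3 316.2  22. ] [649.1 305.6  22. ] exp [514.2 315.3] [649.9 306.3]
bottle front low [547.5 300.5  54. ] [547.6 301.3  56. ]
[547.7 287.5  90. ]
```

carry_out --increments '[0.0005, 0, 0.03, 0, 0, 0, -1, 0.0005, 0, 0.06, 0, 0, 0, -1, 0.0005, 0, 0.08, 0, 0, 0, -1, 0.0005, 0, 0.09, 0, 0, 0, -1, 0.0005, 0, 0.1, 0, 0, 0, -1, 0.0005, 0, 0.11, 0, 0, 0, -1, 0.0005, 0, 0.12, 0, 0, 0, -1, 0.0005, 0, 0.128, 0, 0, 0, -1, 0.0005, 0, 0.132, 0, 0, 0, -1, 0.0005, 0, 0.132, 0, 0, 0, -1]'

```text
time: 19.7
tool_pos: [548.9, 288.2, 41.1]
tcp_rot: [179.9, -0.1, 86.2]
ft_force: [-11.7, -5.0, 25.8]
finger_gap: 30.9
grip_force: 42.8
```

```bash
python3 - <<'E'
from h import *
np.set_printoptions(precision=1,suppress=True)
def wood(name,box):
    i=cv2.imread(f"pics/{name}.png");h=cv2.cvtColor(i,cv2.COLOR_BGR2HSV);x0,y0,x1,y1=box
    m=((h[...,0]>6)&(h[...,0]<24)&(h[...,1]>95)).astype(np.uint8);z=np.zeros_like(m);z[y0:y1,x0:x1]=m[y0:y1,x0:x1]
    n,l,st,ce=cv2.connectedComponentsWithStats(z);k=1+np.argmax(st[1:,4]);v,u=np.nonzero(l==k)
    c=json.load(open(f"pics/{name}.json"));P=np.array([wray(c,(a,b),10)[:2] for a,b in zip(u,v)])
    m,w,_=cv2.PCACompute2(P.astype(np.float32),None)[:3];d=w[0]*np.sign(w[0][0]);t=(P-m)@d;s=(P-m)@[-d[1],d[0]]
    print(name,len(P),m[0],"ang",np.degrees(np.arctan2(d[1],d[0])),"ext",t.min(),t.max(),s.min(),s.max(),"end",m[0]+d*t.max())
wood("wB",(240,35,310,110));wood("wC",(265,130,335,215));wood("wF",(110,140,190,250))
wood("wC",(175,0,260,90))
p=after((548.06,287.44,90.09,86.194),(.0005,0,.132,0,0,0));print(p)
rows(p,[(*p[:2],41,p[3],0,1),(*p[:2],41,p[3],0.06,1),(*p[:2],180,p[3],.2,3),(454.5,179,160,45,.2,4)])
E
```

```text
wB 1049 [465.5 192. ] ang 45.333523 ext -39.98576136149671 38.58173261034888 -8.995886633263652 8.922547988015618 end [492.6 219.4]
wC 1233 [465.5 192.5] ang 45.264572 ext -41.1563196043571 37.5790859474403 -9.432123876172952 9.174242271454977 end [491.9 219.1]
wF 2581 [467.6 194.3] ang 45.09326 ext -45.03032002228717 36.91753817426037 -9.212886721946258 9.46740005344797 end [493.7 220.4]
wC 1529 [403.  344.1] ang 48.696453 ext -51.51349930319687 50.12222344291812 -10.346624839816586 11.000705658869554 end [436.1 381.8]
[548.1 287.6  37.3  86.2]
9
0, 0, -0.0093, 0, 0, 0, 0, 0, 0, -0.0093, 0, 0, 0, 0.06, 0, 0, -0.1251, 0, 0, 0, 0.2, 0, 0, -0.2409, 0, 0, 0, 0.2, 0, 0, -0.3568, 0, 0, 0, 0.2, -0.0716, -0.0538, -0.3443, 0, 0, 0.0286, 0.2, -0.1433, -0.1077, -0.3318, 0, 0, 0.0572, 0.2, -0.2149, -0.1615, -0.3193, 0, 0, 0.0858, 0.2, -0.2865, -0.2154, -0.3068, 0, 0, 0.1144, 0.2
```

carry_out --increments '[0, 0, -0.009, 0, 0, 0, 0, 0, 0, -0.009, 0, 0, 0, 0.06, 0, 0, -0.05, 0, 0, 0, 0.06, 0, 0, -0.15, 0, 0, 0, 0.06, 0, 0, -0.28, 0, 0, 0, 0.2, -0.072, -0.054, -0.28, 0, 0, 0.028, 0.2, -0.143, -0.107, -0.28, 0, 0, 0.056, 0.2, -0.215, -0.161, -0.26, 0, 0, 0.084, 0.2, -0.286, -0.216, -0.2, 0, 0, 0.113, 0.2, -0.286, -0.216, -0.2, 0, 0, 0.113, 0.2]'

```text
time: 20.95
tool_pos: [450.9, 177.4, 115.1]
tcp_rot: [-179.9, 0.3, 45.4]
ft_force: [0.3, 0.4, 0.4]
finger_gap: 51.2
grip_force: 0.0
```

```bash
python3 - <<'E'
from h import *
wsnap("wJ",0)
p=after((548.1,287.6,37.3,86.194),(-.286,-.216,-.2,0,0,.113));print(p,sense()['tool_pos'])
rows(p,[(453.6,180.1,3,45.3,.2,4)])
E
```

```text
[454.29686548 179.18739947 117.3         45.514     ] [453.24423242 178.54586923 116.9883962 ]
4
0.0001, -0.0007, 0.0714, 0, 0, 0.0001, 0.2, 0.0002, -0.0014, 0.1429, 0, 0, 0.0003, 0.2, 0.0003, -0.0021, 0.2143, 0, 0, 0.0004, 0.2, 0.0004, -0.0028, 0.2858, 0, 0, 0.0006, 0.2
```

carry_out --increments '[0, -0.001, 0.08, 0, 0, 0, 0.2, 0, -0.002, 0.16, 0, 0, 0, 0.2, 0, -0.003, 0.24, 0, 0, 0, 0.2, 0, -0.003, 0.286, 0, 0, 0, 0.2, 0, -0.003, 0.286, 0, 0, 0, 0.2, 0, -0.003, 0.286, 0, 0, 0, -1, 0, -0.003, 0.286, 0, 0, 0, -1, 0, -0.003, 0.286, 0, 0, 0, -1, 0, -0.003, 0.24, 0, 0, 0, -1, 0, -0.003, 0.15, 0, 0, 0, -1]' --force 60

```text
time: 22.25
tool_pos: [452.2, 179.7, 57.0]
tcp_rot: [-179.9, 0.1, 45.5]
ft_force: [0.3, -0.9, -0.9]
finger_gap: 17.0
grip_force: 59.1
```

```bash
python3 - <<'E'
from h import *
np.set_printoptions(precision=1,suppress=True)
wsnap("wK",1);s=sense();print(s['tool_pos'],s['tcp_rot'],s['ft_force'],s['finger_gap'],s['grip_force'])
p=after((454.3,179.19,117.3,45.514),(0,-.003,.15,0,0,0));print(p)
i=cv2.imread("pics/wK.png");h=cv2.cvtColor(i,cv2.COLOR_BGR2HSV)
m=((h[...,0]>6)&(h[...,0]<24)&(h[...,1]>95)).astype(np.uint8);m[:150]=0;m[:,:200]=0;m[:,350:]=0
n,l,st,ce=cv2.connectedComponentsWithStats(m)
for k in range(1,n):
  if st[k,4]>150:
    v,u=np.nonzero(l==k);P=np.array([toolray((a,b),8)[:2] for a,b in zip(u,v)])
    f=np.polyfit(P[:,0],P[:,1],1);print(st[k],"x",P[:,0].min(),P[:,0].max(),"y",P[:,1].min(),P[:,1].max(),"slope deg",np.degrees(np.arctan(f[0])),f[1])
E
```

```text
[456.9 181.   62.1] [179.8  -0.4  45.5] [ 1.1  0.6 -0.4] 16.70512273366625 59.07738622510806
[453.4 180.   57.3  45.5]
[ 255  159   44  157 5480] x -23.947637386642583 55.36053353763233 y -10.238587929315477 8.096535831050517 slope deg 0.16577904443471086 -1.2928378356025025
```

```bash
python3 - <<'E'
from h import *
np.set_printoptions(precision=2,suppress=True)
def rect(name,f,z,cx,cy,R=150,k=2):
    # metric map: col -> y decreasing, row -> x decreasing
    n=2*R*k;g=np.arange(n)/k-R
    M=np.zeros((n,n,2),np.float32)
    for a in range(n):
        for b in range(n): M[a,b]=f([cx-g[a],cy-g[b],z])
    return cv2.remap(cv2.imread(f"pics/{name}.png"),M[...,0],M[...,1],cv2.INTER_CUBIC)
C={n:json.load(open(f"pics/{n}.json")) for n in("wA","wB","wC")}
ct={k:np.array(v) for k,v in viewer.get_calibration("top").items()}
def pt(X):
    p=ct['R']@np.array(X)+ct['t'];return ct['cx']+ct['fx']*p[0]/p[2],ct['cy']+ct['fy']*p[1]/p[2]
for nm,im,f,c in(("eng","top0",pt,(574,201)),("fil","top0",pt,(577,-47)),("eng","wC",lambda X:wproj(C["wC"],X),(574,201)),("fil","wB",lambda X:wproj(C["wB"],X),(577,-47)),("fil","wA",lambda X:wproj(C["wA"],X),(577,-47))):
    I=rect(im,f,20,*c);g=I.max(2);cv2.imwrite(f"pics/r_{nm}_{im}.png",I)
    m=(g<100).astype(np.uint8);m=cv2.morphologyEx(m,cv2.MORPH_OPEN,np.ones((5,5)))
    # scan foam borders from the outside along tray axes
    pts=[np.argwhere(m[:,b]) for b in range(0)]
    n_,l,st,ce=cv2.connectedComponentsWithStats(m);k=1+np.argmax(st[1:,4]*(np.hypot(*(ce[1:]-300).T)<120))
    (u,v),(w,h),a=cv2.minAreaRect(np.argwhere(l==k)[:,::-1].astype(np.float32))
    print(nm,im,"centre",c[0]+150-v/2,c[1]+150-u/2,w/2,h/2,a)
E
```

```text
eng top0 centre 576.6739349365234 200.4116973876953 213.37274169921875 128.17649841308594 4.2301506996154785
fil top0 centre 579.6307983398438 -48.45953369140625 128.7215118408203 213.1249542236328 87.37091827392578
eng wC centre 573.543701171875 199.2324676513672 214.3916015625 130.029541015625 4.336404800415039
fil wB centre 577.2500305175781 -68.49998474121094 255.99996948242188 299.49993896484375 0.0
fil wA centre 577.25 -27.75 299.5 261.5 90.0
```

```bash
python3 - <<'E'
from h import *
q=tp((577.2,-47.3),92.5,-28,40.8);print(q)
p=(453.44,180.03,57.3,45.514)
rows(p,[(*p[:2],80,p[3],-1,1),(*q,65,92.5,-1,6)])
E
```

```text
[547.44697879  -7.76017541]
7
0, 0, -0.0568, 0, 0, 0, -1, -0.0284, 0.0828, -0.0505, 0, 0, -0.0218, -1, -0.0567, 0.1655, -0.0443, 0, 0, -0.0435, -1, -0.0851, 0.2483, -0.038, 0, 0, -0.0653, -1, -0.1135, 0.3311, -0.0318, 0, 0, -0.087, -1, -0.1419, 0.4139, -0.0255, 0, 0, -0.1088, -1, -0.1702, 0.4966, -0.0193, 0, 0, -0.1305, -1
```

carry_out --increments '[0, 0, -0.057, 0, 0, 0, -1, -0.028, 0.083, -0.05, 0, 0, -0.022, -1, -0.057, 0.165, -0.044, 0, 0, -0.044, -1, -0.085, 0.248, -0.038, 0, 0, -0.065, -1, -0.113, 0.331, -0.032, 0, 0, -0.087, -1, -0.142, 0.414, -0.026, 0, 0, -0.109, -1, -0.17, 0.497, -0.02, 0, 0, -0.1305, -1, -0.17, 0.497, -0.02, 0, 0, -0.1305, -1, -0.17, 0.497, -0.02, 0, 0, -0.1305, -1, -0.17, 0.497, -0.02, 0, 0, -0.1305, -1]'

```text
time: 23.6
tool_pos: [547.2, -7.0, 65.2]
tcp_rot: [-180.0, -0.0, 92.5]
ft_force: [0.3, 0.3, -0.9]
finger_gap: 16.5
grip_force: 59.1
```

```bash
python3 - <<'E'
from h import *
np.set_printoptions(precision=1,suppress=True)
wsnap("wL",0);s=sense();print(s['tool_pos'],s['tcp_rot'],s['ft_force'],s['finger_gap'])
p=after((453.44,180.03,57.3,45.514),(-.17,.497,-.02,0,0,-.1305));print(p)
# rim/foam profile: scan along lines in tray frame at z=18, report bright/dark transitions
c=json.load(open("pics/wL.json"));g=cv2.imread("pics/wL.png").max(2)
T=((577.2,-47.3),92.5)
def scan(fn,ts,z):
    v=[]
    for t in ts:
        u=wproj(c,[*tp(*T,*fn(t)),z]);v.append(cv2.getRectSubPix(g,(1,1),tuple(map(float,u)))[0,0] if 0<u[0]<559 and 0<u[1]<419 else -1)
    v=np.array(v,int);e=[(round(float(ts[i]),1),v[i-2],v[i+2]) for i in range(2,len(v)-2) if min(v[i-2],v[i+2])<100 and abs(v[i+2]-v[i-2])>50 and abs(v[i+1]-v[i-1])>=25]
    print(e)
for x in(-50,0,10): print("y-scan x",x);scan(lambda t:(x,t),np.arange(60,125,.5),20)
for x in(20,25,30): print("pit end x",x);scan(lambda t:(x,t),np.arange(60,100,.5),18)
for y in(70,80,100): print("x-scan y",y);scan(lambda t:(t,y),np.arange(-80,80,.5),20)
E
```

```text
[547.2  -6.9  65.3] [-180.    -0.    92.5] [-0.3  0.2  0.1] 16.728275086430006
[547.6  -7.8  65.3  92.5]
y-scan x -50
[(105.0, np.int64(70), np.int64(133)), (105.5, np.int64(67), np.int64(148)), (106.0, np.int64(75), np.int64(143))]
y-scan x 0
[(105.0, np.int64(65), np.int64(139)), (105.5, np.int64(65), np.int64(143)), (106.0, np.int64(68), np.int64(140))]
y-scan x 10
[(105.5, np.int64(93), np.int64(218)), (109.0, np.int64(228), np.int64(94))]
pit end x 20
[(85.0, np.int64(153), np.int64(97)), (85.5, np.int64(155), np.int64(98))]
pit end x 25
[(84.5, np.int64(232), np.int64(91)), (85.0, np.int64(233), np.int64(66)), (85.5, np.int64(231), np.int64(77))]
pit end x 30
[(85.0, np.int64(232), np.int64(95)), (85.5, np.int64(225), np.int64(93))]
x-scan y 70
[(-67.0, np.int64(146), np.int64(92)), (-66.5, np.int64(148), np.int64(75)), (-66.0, np.int64(143), np.int64(68)), (-42.5, np.int64(54), np.int64(105)), (-42.0, np.int64(56), np.int64(109)), (-17.0, np.int64(118), np.int64(58)), (-16.5, np.int64(110), np.int64(58)), (8.0, np.int64(62), np.int64(149)), (8.5, np.int64(61), np.int64(154)), 
[... 695 characters left out ...]
1), np.int64(155)), (9.0, np.int64(65), np.int64(153)), (32.5, np.int64(222), np.int64(77)), (33.0, np.int64(198), np.int64(44)), (33.5, np.int64(157), np.int64(29)), (34.0, np.int64(122), np.int64(31)), (38.0, np.int64(30), np.int64(93)), (38.5, np.int64(29), np.int64(92)), (64.0, np.int64(70), np.int64(147)), (64.5, np.int64(67), np.int64(214)), (65.0, np.int64(67), np.int64(222)), (65.5, np.int64(93), np.int64(219))]
x-scan y 100
[(-67.0, np.int64(147), np.int64(95)), (-66.5, np.int64(151), np.int64(75)), (-66.0, np.int64(143), np.int64(68)), (-65.5, np.int64(121), np.int64(69)), (64.0, np.int64(71), np.int64(171)), (64.5, np.int64(70), np.int64(212)), (65.0, np.int64(74), np.int64(225))]
```

carry_out --increments '[-0.0025, -0.0015, 0.04, 0, 0, 0, -1, -0.0025, -0.0015, 0.08, 0, 0, 0, -1, -0.0025, -0.0015, 0.1, 0, 0, 0, -1, -0.0025, -0.0015, 0.11, 0, 0, 0, -1, -0.0025, -0.0015, 0.12, 0, 0, 0, -1, -0.0025, -0.0015, 0.13, 0, 0, 0, -1, -0.0025, -0.0015, 0.14, 0, 0, 0, -1, -0.0025, -0.0015, 0.15, 0, 0, 0, -1, -0.0025, -0.0015, 0.153, 0, 0, 0, -1, -0.0025, -0.0015, 0.153, 0, 0, 0, -1]'

```text
time: 24.9
tool_pos: [547.7, -9.0, 8.5]
tcp_rot: [-180.0, 0.0, 92.5]
ft_force: [-22.0, 1.6, 43.6]
finger_gap: 16.6
grip_force: 64.3
```

carry_out --increments '[0, -0.003, 0, 0, 0, 0, -1, 0, -0.005, 0, 0, 0, 0, -1, 0, -0.002, 0, 0, 0, 0, -1, 0.002, -0.003, 0, 0, 0, 0, -1, -0.002, -0.003, 0, 0, 0, 0, -1, 0, -0.003, 0, 0, 0, 0, -1, 0, -0.002, -0.003, 0, 0, 0, -1, 0, -0.001, -0.005, 0, 0, 0, -1, 0, -0.001, -0.005, 0, 0, 0, -1, 0, -0.001, -0.005, 0, 0, 0, -1]'

```text
time: 26.15
tool_pos: [547.6, -8.9, 8.7]
tcp_rot: [179.9, 0.0, 92.5]
ft_force: [-10.6, 0.3, 23.5]
finger_gap: 17.1
grip_force: 61.8
```

carry_out --increments '[0, 0, -0.005, 0, 0, 0, -0.35, 0, 0, -0.005, 0, 0, 0, -0.35, 0, 0, -0.08, 0, 0, 0, -0.35, 0, 0, -0.1, 0, 0, 0, -1, 0, 0, -0.1, 0, 0, 0, -1, 0, 0, -0.07, 0, 0, 0, -1, 0, 0, -0.05, 0, 0, 0, -1, 0, 0, -0.037, 0, 0, 0, -1, 0, 0, -0.037, 0, 0, 0, -1, 0, 0, -0.037, 0, 0, 0, -1]'

```text
time: 27.4
tool_pos: [549.0, -8.6, 22.7]
tcp_rot: [179.7, -0.0, 92.5]
ft_force: [-0.4, 2.6, 16.2]
finger_gap: -0.1
grip_force: 7.8
```

The probe stopped at z = 22.7 against an expected 23, so the file is fully seated. Next I'll probe the stone and the graver the same way.

```bash
python3 - <<'E'
from h import *
p=after((453.44,180.03,57.3,45.514),(-.17,.497,-.02,0,0,-.1305))
p=after(p,(-.0025,-.0015,.153,0,0,0));p=after(p,(0,-.001,-.005,0,0,0));p=after(p,(0,0,-.037,0,0,0));print(p)
q=(552.8,140,0)
rows(p,[(*p[:2],60,92.5,-1,1),(552,160,60,86.2,-1,3),(552,160,32,86.2,-1,1),(552,160,23,86.2,-1,1)])
rows((552,160,23,86.2),[(552,160,60,86.2,-1,1),(604.5,233,60,86.2,-1,2),(604.5,233,32,86.2,-1,1),(604.5,233,23.5,86.2,-1,1)])
E
```

```text
[546.6627169   -8.83135335  20.9         92.494     ]
6
0, 0, -0.0978, 0, 0, 0, -1, 0.1404, 0.0106, -0.0978, 0, 0, 0.0058, -1, 0.2807, 0.0211, -0.0978, 0, 0, 0.0117, -1, 0.4211, 0.0317, -0.0978, 0, 0, 0.0175, -1, 0.4211, 0.0317, -0.0278, 0, 0, 0.0175, -1, 0.4211, 0.0317, -0.0053, 0, 0, 0.0175, -1
5
0, 0, -0.0925, 0, 0, 0, -1, 0.0954, 0.0594, -0.0925, 0, 0, 0, -1, 0.1908, 0.1189, -0.0925, 0, 0, 0, -1, 0.1908, 0.1189, -0.0225, 0, 0, 0, -1, 0.1908, 0.1189, -0.0012, 0, 0, 0, -1
```

carry_out --increments '[0, 0, -0.1, 0, 0, 0, -1, 0.14, 0.01, -0.1, 0, 0, 0.006, -1, 0.28, 0.02, -0.1, 0, 0, 0.012, -1, 0.42, 0.032, -0.1, 0, 0, 0.0175, -1, 0.42, 0.032, -0.05, 0, 0, 0.0175, -1, 0.42, 0.032, -0.025, 0, 0, 0.0175, -1, 0.42, 0.032, -0.01, 0, 0, 0.0175, -1, 0.42, 0.032, -0.003, 0, 0, 0.0175, -1, 0.42, 0.032, -0.003, 0, 0, 0.0175, -1, 0.42, 0.032, -0.003, 0, 0, 0.0175, -1]'

```text
time: 28.65
tool_pos: [551.6, 158.4, 24.9]
tcp_rot: [-179.9, -0.0, 86.1]
ft_force: [-19.6, -0.9, 34.3]
finger_gap: -0.3
grip_force: 16.8
```

carry_out --increments '[0, 0, -0.1, 0, 0, 0, -1, 0.1, 0.06, -0.1, 0, 0, 0, -1, 0.19, 0.119, -0.1, 0, 0, 0, -1, 0.19, 0.119, -0.1, 0, 0, 0, -1, 0.19, 0.119, -0.05, 0, 0, 0, -1, 0.19, 0.119, -0.025, 0, 0, 0, -1, 0.19, 0.119, -0.01, 0, 0, 0, -1, 0.19, 0.119, -0.002, 0, 0, 0, -1, 0.19, 0.119, -0.002, 0, 0, 0, -1, 0.19, 0.119, -0.002, 0, 0, 0, -1]'

```text
time: 29.9
tool_pos: [605.1, 231.4, 24.8]
tcp_rot: [180.0, 0.0, 86.2]
ft_force: [-6.2, -4.1, 13.5]
finger_gap: -0.0
grip_force: 6.8
```

```bash
python3 - <<'E'
from h import *
p=(546.6627,-8.83,20.9,92.494);p=after(p,(.42,.032,-.003,0,0,.0175));p=after(p,(.19,.119,-.002,0,0,0));print(p)
rows(p,[(*p[:2],190,86.2,-.3,3),(375,295,190,51.5,-.3,5)])
E
```

```text
[604.67987166 232.24062909  22.9         86.194     ]
8
0, 0, -0.1392, 0, 0, 0, -0.3, 0, 0, -0.2785, 0, 0, 0, -0.3, 0, 0, -0.4178, 0, 0, 0, -0.3, 0.0237, -0.1167, -0.4178, 0, 0, 0.0193, -0.3, 0.0474, -0.2333, -0.4178, 0, 0, 0.0385, -0.3, 0.0711, -0.35, -0.4178, 0, 0, 0.0578, -0.3, 0.0948, -0.4667, -0.4178, 0, 0, 0.0771, -0.3, 0.1184, -0.5833, -0.4178, 0, 0, 0.0964, -0.3
```

carry_out --increments '[0, 0, -0.14, 0, 0, 0, -1, 0, 0, -0.28, 0, 0, 0, -0.3, 0, 0, -0.418, 0, 0, 0, 0.2, 0.024, -0.117, -0.418, 0, 0, 0.019, 0.2, 0.047, -0.233, -0.418, 0, 0, 0.039, 0.2, 0.071, -0.35, -0.418, 0, 0, 0.058, 0.2, 0.095, -0.467, -0.418, 0, 0, 0.077, 0.2, 0.118, -0.583, -0.418, 0, 0, 0.096, 0.2, 0.118, -0.583, -0.418, 0, 0, 0.096, 0.2, 0.118, -0.583, -0.418, 0, 0, 0.096, 0.2]'

```text
time: 31.15
tool_pos: [375.5, 294.7, 190.4]
tcp_rot: [180.0, -0.1, 51.7]
ft_force: [-0.8, 0.6, 0.1]
finger_gap: 51.3
grip_force: 0.0
```

```bash
python3 - <<'E'
from h import *
np.set_printoptions(precision=1,suppress=True)
wsnap("wM",1);s=sense();print(s['tool_pos'],s['tcp_rot'],s['finger_gap'])
p=after((604.68,232.24,22.9,86.194),(.118,-.583,-.418,0,0,.096));print(p)
c=json.load(open("pics/wM.json"))
print("expected px ends",wproj(c,[474,431,22]),wproj(c,[376,308,22]))
i=cv2.imread("pics/wM.png");h=cv2.cvtColor(i,cv2.COLOR_BGR2HSV)
m=((h[...,0]>6)&(h[...,0]<24)&(h[...,1]>95)).astype(np.uint8)
n,l,st,ce=cv2.connectedComponentsWithStats(m)
for k in range(1,n):
  if st[k,4]>800:
    v,u=np.nonzero(l==k);P=np.array([wray(c,(a,b),21)[:2] for a,b in zip(u,v)])
    mm,w=cv2.PCACompute(P.astype(np.float32),None,maxComponents=1);d=w[0]*np.sign(w[0][0]);t=(P-mm[0])@d;q=(P-mm[0])@[-d[1],d[0]]
    mid=mm[0]+d*(t.min()+t.max())/2
    print(st[k],"mid",mid,"ang",np.degrees(np.arctan2(d[1],d[0])),"len",np.ptp(t),"wid",np.ptp(q))
    for a in np.arange(t.min()+5,t.max(),20):
        z=q[abs(t-a)<2];print(round(a-(t.min()+t.max())/2,1),z.min(),z.max())
E
```

```text
[376.1 294.5 190.3] [180.   -0.   51.6] 51.492716172059275
[375.1 294.8 190.1  51.6]
expected px ends [268.8  10.4] [268.8 171.6]
[ 258   10   28  168 3211] mid [424.2 367. ] ang 49.723347 len 163.72967904585522 wid 25.617758275193715
-76.9 -5.459433001340112 5.383400109720379
-56.9 -5.861322693663142 5.827004057036965
-36.9 -6.184220247480244 6.296698455270537
-16.9 -6.4910524568483945 6.821110857940927
3.1 -8.566741343305676 8.321013888065771
23.1 -10.805250598683823 10.791680224331525
43.1 -12.039811818237817 12.340329793747191
63.1 -12.346136499378717 12.07074001641984
```

```bash
python3 - <<'E'
from h import *
p=after((604.68,232.24,22.9,86.194),(.118,-.583,-.418,0,0,.096))
rows(p,[(424.2,367,70,49.7,.2,3),(424.2,367,4,49.7,.2,2)]);print(p)
E
```

```text
5
0.0725, -0.0053, 0.1001, 0, 0, 0.0018, 0.2, 0.1451, -0.0105, 0.2002, 0, 0, 0.0036, 0.2, 0.2176, -0.0158, 0.3002, 0, 0, 0.0054, 0.2, 0.2176, -0.0158, 0.3828, 0, 0, 0.0054, 0.2, 0.2176, -0.0158, 0.4652, 0, 0, 0.0054, 0.2
[375.12737731 294.81534191 190.1         51.634     ]
```

carry_out --increments '[0.073, -0.005, 0.1, 0, 0, 0.002, 0.2, 0.145, -0.01, 0.2, 0, 0, 0.004, 0.2, 0.2175, -0.016, 0.3, 0, 0, 0.0054, 0.2, 0.2175, -0.016, 0.4, 0, 0, 0.0054, 0.2, 0.2175, -0.016, 0.465, 0, 0, 0.0054, 0.2, 0.2175, -0.016, 0.465, 0, 0, 0.0054, 0.2, 0.2175, -0.016, 0.465, 0, 0, 0.0054, -1, 0.2175, -0.016, 0.465, 0, 0, 0.0054, -1, 0.2175, -0.016, 0.465, 0, 0, 0.0054, -1, 0.2175, -0.016, 0.465, 0, 0, 0.0054, -1]' --force 60

```text
time: 32.5
tool_pos: [425.7, 367.9, 6.2]
tcp_rot: [179.9, -0.2, 49.7]
ft_force: [0.6, -1.3, 6.2]
finger_gap: 16.6
grip_force: 59.4
```

```bash
python3 - <<'E'
from h import *
p=after((375.127,294.815,190.1,51.634),(.2175,-.016,.465,0,0,.0054));print(p)
q=tp((576.6,-48.4),92.5,25,0);print(q)
rows(p,[(*p[:2],120,p[3],-1,2),(560,160,125,75,-1,4),(*q,90,92.5,-1,4)])
E
```

```text
[424.10839149 367.00075543   4.1         49.69      ]
[601.57620554 -47.30951532]
10
0, 0, -0.1449, 0, 0, 0, -1, 0, 0, -0.2898, 0, 0, 0, -1, -0.0437, 0.1485, -0.2929, 0, 0, -0.0176, -1, -0.0874, 0.2969, -0.296, 0, 0, -0.0352, -1, -0.1311, 0.4454, -0.2991, 0, 0, -0.0527, -1, -0.1748, 0.5938, -0.3022, 0, 0, -0.0703, -1, -0.2568, 0.6975, -0.2804, 0, 0, -0.0825, -1, -0.3388, 0.8011, -0.2585, 0, 0, -0.0946, -1, -0.4208, 0.9048, -0.2366, 0, 0, -0.1068, -1, -0.5028, 1.0084, -0.2148, 0, 0, -0.1189, -1
```

```bash
python3 - <<'E'
from h import *
p=(424.11,367,4.1,49.69)
rows(p,[(*p[:2],120,p[3],-1,3),(510,130,125,76,-1,6)])
e=(510,130,125,76)
rows(e,[(601.6,-47.3,80,92.5,-1,4)])
E
```

```text
9
0, 0, -0.0966, 0, 0, 0, -1, 0, 0, -0.1932, 0, 0, 0, -1, 0, 0, -0.2898, 0, 0, 0, -1, -0.0522, 0.0912, -0.2918, 0, 0, -0.0122, -1, -0.1043, 0.1823, -0.2939, 0, 0, -0.0244, -1, -0.1565, 0.2735, -0.296, 0, 0, -0.0365, -1, -0.2086, 0.3647, -0.2981, 0, 0, -0.0487, -1, -0.2608, 0.4559, -0.3002, 0, 0, -0.0609, -1, -0.3129, 0.547, -0.3022, 0, 0, -0.0731, -1
4
-0.0937, 0.0824, 0.0281, 0, 0, -0.0115, -1, -0.1873, 0.1647, 0.0562, 0, 0, -0.0229, -1, -0.281, 0.2471, 0.0844, 0, 0, -0.0344, -1, -0.3747, 0.3294, 0.1125, 0, 0, -0.0458, -1
```

carry_out --increments '[0, 0, -0.06, 0, 0, 0, -1, 0, 0, -0.17, 0, 0, 0, -1, 0, 0, -0.29, 0, 0, 0, -1, -0.052, 0.091, -0.3, 0, 0, -0.012, -1, -0.104, 0.182, -0.3, 0, 0, -0.024, -1, -0.156, 0.273, -0.3, 0, 0, -0.037, -1, -0.209, 0.365, -0.3, 0, 0, -0.049, -1, -0.261, 0.456, -0.3, 0, 0, -0.061, -1, -0.313, 0.547, -0.3, 0, 0, -0.073, -1, -0.313, 0.547, -0.3, 0, 0, -0.073, -1]'

```text
time: 33.75
tool_pos: [510.9, 127.7, 124.7]
tcp_rot: [179.9, 0.0, 75.8]
ft_force: [-0.4, 0.9, -0.0]
finger_gap: 16.5
grip_force: 58.7
```

```bash
python3 - <<'E'
from h import *
p=after((424.11,367,4.1,49.69),(-.313,.547,-.3,0,0,-.073));s=sense();print(p,s['tool_pos'],s['finger_gap'],s['ft_force'])
rows(p,[(601.6,-47.3,80,92.5,-1,5)])
E
```

```text
[509.96238389 129.98133369 124.1         75.97      ] [510.87020835 127.65566665 124.74286151] 16.45192786029316 [-0.39309831  0.92705075 -0.00499673]
5
-0.0749, 0.0659, 0.022, 0, 0, -0.0092, -1, -0.1498, 0.1319, 0.0441, 0, 0, -0.0184, -1, -0.2247, 0.1978, 0.0661, 0, 0, -0.0276, -1, -0.2996, 0.2638, 0.0882, 0, 0, -0.0367, -1, -0.3744, 0.3297, 0.1102, 0, 0, -0.0459, -1
```

carry_out --increments '[-0.075, 0.066, 0.02, 0, 0, -0.009, -1, -0.15, 0.132, 0.04, 0, 0, -0.018, -1, -0.225, 0.198, 0.06, 0, 0, -0.027, -1, -0.3, 0.264, 0.09, 0, 0, -0.037, -1, -0.3745, 0.33, 0.11, 0, 0, -0.046, -1, -0.3745, 0.33, 0.11, 0, 0, -0.046, -1, -0.3745, 0.33, 0.11, 0, 0, -0.046, -1, -0.3745, 0.33, 0.11, 0, 0, -0.046, -1, -0.3745, 0.33, 0.11, 0, 0, -0.046, -1, -0.3745, 0.33, 0.11, 0, 0, -0.046, -1]'

```text
time: 35.0
tool_pos: [601.6, -46.7, 80.3]
tcp_rot: [180.0, 0.0, 92.6]
ft_force: [-0.2, 0.2, -0.1]
finger_gap: 16.4
grip_force: 58.8
```

```bash
python3 - <<'E'
from h import *
np.set_printoptions(precision=1,suppress=True)
wsnap("wN",0);s=sense();print(s['tool_pos'],s['tcp_rot'],s['ft_force'],s['finger_gap'])
p=after((509.962,129.981,124.1,75.97),(-.3745,.33,.11,0,0,-.046));print(p)
i=cv2.imread("pics/wN.png");h=cv2.cvtColor(i,cv2.COLOR_BGR2HSV)
m=((h[...,0]>6)&(h[...,0]<24)&(h[...,1]>95)).astype(np.uint8);m[:,:215]=0;m[:,345:]=0
n,l,st,ce=cv2.connectedComponentsWithStats(m);k=1+np.argmax(st[1:,4])
v,u=np.nonzero(l==k);P=np.array([toolray((a,b),18)[:2] for a,b in zip(u,v)]);print(st[k],"x",P[:,0].min(),P[:,0].max())
for a in np.arange(-20,P[:,0].max(),15):
    z=P[abs(P[:,0]-a)<1.5][:,1]; 
    if len(z): print(a,z.min(),z.max(),(z.min()+z.max())/2)
c=json.load(open("pics/wN.json"));g=i.max(2);T=((576.6,-48.4),92.5)
def scan(fn,ts,z):
    v=[]
    for t in ts:
        q=wproj(c,[*tp(*T,*fn(t)),z]);v.append(cv2.getRectSubPix(g,(1,1),tuple(map(float,q)))[0,0] if 0<q[0]<559 and 0<q[1]<419 else -1)
    v=np.array(v,int);print([(round(float(ts[i]),1),int(v[i-2]),int(v[i+2])) for i in range(2,len(v)-2) if min(v[i-2],v[i+2])<100 and abs(v[i+2]-v[i-2])>50 and abs(v[i+1]-v[i-1])>=25])
for y in(92,100): print("x-scan",y);scan(lambda t:(t,y),np.arange(-80,80,.5),20)
for x in(-50,0,50): print("y-scan",x);scan(lambda t:(x,t),np.arange(60,120,.5),20)
E
```

```text
[601.7 -46.9  80.3] [180.    0.   92.6] [-0.7  0.8 -0.3] 16.644747471270314
[601.7 -47.4  80.1  92.5]
[  243    97    67   264 12985] x -47.07893923399818 81.0630602428941
-20.0 -8.612444023598746 5.7878483432438514 -1.4122978401774473
-5.0 -8.688244291068417 6.341922126244003 -1.1731610824122067
10.0 -9.189357380586584 6.94334404876971 -1.123006665908437
25.0 -12.155521218330264 9.5057779205822 -1.3248716488740317
40.0 -13.70185349142208 11.128251677633841 -1.2868009068941193
55.0 -13.667999539664923 11.221658402279765 -1.223170568692579
70.0 -13.724959807869638 11.337016022126537 -1.1939718928715504
x-scan 92
[(-66.0, 190, 71), (-65.5, 169, 61), (-65.0, 138, 66), (-40.5, 81, 22), (-40.0, 82, 21), (-38.0, 21, 98), (-37.5, 21, 114), (-37.0, 35, 115), (-22.0, 77, 133), (-21.5, 76, 133), (-15.0, 133, 67), (-14.5, 131, 56), (-14.0, 123, 58), (65.0, 75, 169), (65.5, 61, 184), (66.0, 96, 170)]
x-scan 100
[(-66.5, 174, 97), (-66.0, 184, 69), (-65.5, 176, 61), (-65.0, 148, 67), (64.5, 75, 137), (65.0, 66, 171), (65.5, 65, 184), (66.0, 91, 177)]
y-scan -50
[(106.0, 76, 144), (106.5, 73, 170), (107.0, 73, 176)]
y-scan 0
[(106.5, 55, 113), (107.0, 59, 113)]
y-scan 50
[(106.5, 53, 118), (107.0, 58, 116)]
```

carry_out --increments '[0.0015, 0, 0.06, 0, 0, 0, -1, 0.0015, 0, 0.11, 0, 0, 0, -1, 0.0015, 0, 0.13, 0, 0, 0, -1, 0.0015, 0, 0.145, 0, 0, 0, -1, 0.0015, 0, 0.155, 0, 0, 0, -1, 0.0015, 0, 0.165, 0, 0, 0, -1, 0.0015, 0, 0.175, 0, 0, 0, -1, 0.0015, 0, 0.184, 0, 0, 0, -1, 0.0015, 0, 0.188, 0, 0, 0, -1, 0.0015, 0, 0.188, 0, 0, 0, -1]'

```text
time: 36.3
tool_pos: [602.5, -46.9, 10.0]
tcp_rot: [180.0, 0.0, 92.5]
ft_force: [-22.5, 2.6, 41.7]
finger_gap: 16.7
grip_force: 64.1
```

carry_out --increments '[0, 0, -0.009, 0, 0, 0, -0.35, 0, 0, -0.009, 0, 0, 0, -0.35, 0, 0, -0.09, 0, 0, 0, -0.35, 0, 0, -0.12, 0, 0, 0, -1, 0, 0, -0.12, 0, 0, 0, -1, 0, 0, -0.09, 0, 0, 0, -1, 0, 0, -0.065, 0, 0, 0, -1, 0, 0, -0.05, 0, 0, 0, -1, 0, 0, -0.05, 0, 0, 0, -1, 0, 0, -0.05, 0, 0, 0, -1]'

```text
time: 37.55
tool_pos: [601.5, -46.6, 27.2]
tcp_rot: [-179.9, -0.0, 92.5]
ft_force: [-15.7, 2.6, 32.4]
finger_gap: 0.3
grip_force: 16.0
```

The probe stopped at z = 27.2 against an expected 27, so the brush is seated too. I'll retreat and check the bottle numerically.

carry_out --increments '[0, 0, -0.1, 0, 0, 0, -1, 0, 0, -0.25, 0, 0, 0, -1, 0, 0, -0.4, 0, 0, 0, -1, -0.05, -0.1, -0.45, 0, 0, 0, -1, -0.15, -0.22, -0.45, 0, 0, 0, -1, -0.25, -0.34, -0.45, 0, 0, 0, -1, -0.35, -0.4, -0.45, 0, 0, 0, -1, -0.35, -0.4, -0.45, 0, 0, 0, -1, -0.35, -0.4, -0.45, 0, 0, 0, -1, -0.35, -0.4, -0.45, 0, 0, 0, -1]'

```text
time: 38.8
tool_pos: [448.4, -192.6, 204.3]
tcp_rot: [-180.0, -0.0, 92.6]
ft_force: [-0.1, -0.8, 0.3]
finger_gap: 0.2
grip_force: 0.0
```

```bash
python3 - <<'E'
from h import *
np.set_printoptions(precision=1,suppress=True)
s=sense();print(s['tool_pos'],s['ft_force'],s['qd'])
for n in("top","side"):
    b=cv2.cvtColor(viewer.snapshot(n),cv2.COLOR_RGB2BGR);cv2.imwrite(f"pics/{n}_end.png",b)
    a=cv2.imread(f"pics/{n}0.png")
    d=(cv2.absdiff(a,b).max(2)>40).astype(np.uint8);e0=proj(n,[548,285.3,4]);e1=proj(n,[548,285.3,100]);print(n,"base",e0,"teat",e1)
    x,y=e1.round().astype(int);print(b[y-3:y+4,x-4:x+5].max(2))
    hsv=cv2.cvtColor(b,cv2.COLOR_BGR2HSV);w=((hsv[...,0]<12)&(hsv[...,1]>130)).astype(np.uint8)
    x,y=proj(n,[548,285.3,35]).round().astype(int);sub=np.argwhere(w[y-25:y+26,x-25:x+26]);print("amber centroid",sub.mean(0)[::-1]+[x-25,y-25],len(sub),"exp z35",x,y)
    for nm,X in(("hammer",None),):
        u,v=(185,195) if n=="top" else (165,295);print("hammer/tape diff px",d[v-45:v+45,u-25:u+75].sum())
E
```

```text
[ 448.4 -192.6  204.3] [-0.1 -0.8  0.3] [ 0.2 -0.1  0.  -0.1  0.1 -0.2]
top base [272.7 197.1] teat [270.7 190.3]
[[ 83  86  86  77  75  86 100  98  87]
 [ 91  94  81  63  61  80 121 125 113]
 [ 94  89  62  51  48  53  88 117 130]
 [ 85  62  51  49  50  49  63  95 105]
 [100  62  53  51  51  52  60  95  92]
 [ 99  67  57  51  48  51  63  94  79]
 [ 99  78  77  66  60  68  79  80  87]]
amber centroid [272.2 195. ] 30 exp z35 272 195
hammer/tape diff px 280
side base [248.4 233.6] teat [247.1 196.6]
[[88 66 56 50 46 50 60 64 63]
 [68 56 37 27 30 34 47 58 62]
 [57 44 29 20 23 26 31 51 62]
 [56 38 24 14 29 23 25 43 63]
 [61 43 17 21 19 15 23 38 62]
 [61 41 17  9 12 22 28 37 55]
 [63 41 23 13 17 17 20 30 53]]
amber centroid [247.1 220.6] 187 exp z35 248 222
hammer/tape diff px 163
```

```bash
python3 -c "
from bench import order
print(order.hand_in())"
```

```text
the job is handed in; nothing more can be done
None
```

I handed the job in at about 39 s with all five things in their pockets and let go: probing put the graver, stone, file and brush at full depth, the bottle showed upright in its pocket in both fixed cameras, and the arm never went near the hammer or tape.

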